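# Load the rotary board tester and start it

### The job

Push the tester's dial round by its rim studs until the open tray faces the front, straight towards the robot, then load every control module on the bench upright into the tray, one to a compartment, and set the clear cover down over the tray so that it sits level on the dial. Then push the dial round until the covered tray is at the back, straight under the test head, and only then press the start button fully in and let it go. Do not disturb the meter, the screwdriver and the pot.

Things in the scene. Friction and masses are not known exactly. Their poses are not given: they have to be found in the camera images.
- tester: Fixed rotary tester. Origin on the bench, on the dial's upright axis; axes as the world's (x away from the robot). The dial is an aluminium disc of radius 165 mm, top 45 mm above the bench; light friction (about 2 N at its studs), it stays where left. On its half without the tray lies a fixed grey block, 70 mm from the axis (50 x 100 mm, 18 mm high).
- head (a point): Middle of the underside of the black test head, 85 mm behind the dial's axis and 168 mm above the bench. The head is fixed, 60 mm wide (y), and overhangs the back of the dial from x = 50 mm behind the axis to a column at 180 to 230 mm (80 mm wide, 225 mm tall).
- dial (a joint): Angle of the dial, rad, counter-clockwise seen from above. 0: the tray is at the back (+x, under the test head); 3.14 or -3.14: the tray is at the front (-x, towards the robot). It turns freely both ways (stops only at -12 and +12); a full turn is 6.28.
- tray (a point): Centre of the inner floor of the open black tray fixed on the dial, 69 mm from its axis, 49 mm above the bench. x points outward from the axis, y along the tray, z up. Outside 82 (x) by 152 mm (y); walls and two dividers 4 mm thick, rising 18 mm above the floor. Three compartments along y, centred at y = -49, 0, +49 mm, each 74 (x) by 45 mm (y).
- tray_stud (a point): Centre of the top of the stud straight outward of the tray's middle; shows which way the tray faces. One of six upright round steel studs on the dial's rim, 14 mm thick, 34 mm high, tops 79 mm above the bench, 152 mm from the axis, every 60 degrees.
- module1: Control module (two or three are present, alike): red circuit board 64 (x) by 38 (y) by 8 mm; in its middle an upright finned aluminium heat sink, 20 (x) by 30 mm (y), from 8 to 44 mm above the underside: grip it across its 20 mm. Origin: centre of the underside, z up; same either way round. In a compartment its x lies along the tray's x (5 mm play at each end, 3 mm at each side). 0.14 kg.
- module2: Control module (two or three are present, alike): red circuit board 64 (x) by 38 (y) by 8 mm; in its middle an upright finned aluminium heat sink, 20 (x) by 30 mm (y), from 8 to 44 mm above the underside: grip it across its 20 mm. Origin: centre of the underside, z up; same either way round. In a compartment its x lies along the tray's x (5 mm play at each end, 3 mm at each side). 0.14 kg.
- module3: Control module (two or three are present, alike): red circuit board 64 (x) by 38 (y) by 8 mm; in its middle an upright finned aluminium heat sink, 20 (x) by 30 mm (y), from 8 to 44 mm above the underside: grip it across its 20 mm. Origin: centre of the underside, z up; same either way round. In a compartment its x lies along the tray's x (5 mm play at each end, 3 mm at each side). 0.14 kg.
- cover: Clear box-shaped cover, open below, 98 (x) by 168 mm (y) outside, 57 mm high, walls 3 mm, inside height 54 mm; on top a black bar handle 14 mm thick (x), 80 mm long (y), 75 to 89 mm above the bottom edge. Origin: centre at the bottom edge; z up; same either way round. Fits over the tray, y along the tray's y, 5 mm play, edge resting on the dial. About 0.22 kg.
- start (a joint): Travel of the start button, m, pressed downward: 0 out, 0.006 fully in; spring, about 5 N when fully in; it comes back by itself.
- start_top (a point): Centre of the top of the start button (round, 36 mm across, pressed straight down), on a small grey control box 70 x 90 x 40 mm, fixed to the bench.
- meter: Hand-held meter, 140 x 75 x 32 mm, lying on the bench; leave alone. Origin: centre of its underside.
- driver: Screwdriver lying on the bench; leave alone.
- pot: Black pot 70 mm across, 90 mm high; leave alone. Origin: centre of its underside.
Not all that is in view belongs to the job. What is shaped like the module3 but purple or yellow is not meant.

How it is judged:
By the outcome, as a careful person would: the job done as asked, in the order asked, and still so for the second after the job is handed in, with the robot touching nothing.
Of module1, module2, module3 only 2 to 3 are there at a start; the rules pass over those that are not, and their reading is None.
At some moment in a run one of module1, module2, module3 may be knocked a few centimetres aside while the robot is not near it.
It also fails if it takes over 210 s, if anything falls off the work surface, if the arm or the gripper's body presses on something with over 40 N, if the wrist force passes 120 N, or if a joint passes its speed limit or range.

### The arm

A 7-joint arm with a two-finger parallel gripper is mounted at the origin on the work surface. World frame = base frame: x ahead of the robot, y to its left, z up, the work surface at z = 0. Lengths are in m, angles in rad, forces in N, time in s.
With the tool pointing down it reaches from about 0.425 to 0.95 m from the base axis. Payload 4.7 kg.
Tool frame: the origin (TCP) lies midway between the tips of the shut fingers; the grasp point (between the pads) lies 19 mm behind it; z points along the fingers, y is the line along which they close (so a half turn about z gives the same grasp; the last joint's range is limited). The gripper opens to 85 mm and grips with 20 to 120 N. Pads are 22 mm wide; open, the fingers measure 114 mm over their backs; the gripper's body (76 mm by 85 mm) begins 54 mm behind the grasp point. The pads swing forward as they close: fully open they stand 13 mm farther back than shut.
Start: joints at [-1.348, 0.469, -0.049, 1.532, 0.024, 1.141, -0.082], TCP at [0.168, 0.654, 0.231] pointing down, gripper open.
Joint ranges: [-2.59, 2.59], [-0.33, 1.99], [-1.39, 1.29], [0.1, 2.45], [-1.04, 4.18], [0.21, 1.99], [-2.66, 2.66]. Speed limits (rad/s): [2.57, 2.57, 3.14, 3.14, 3.14, 3.14, 3.14].

### API

Orientations are given as [roll, pitch, yaw] about the fixed x, y, z axes, in that order (R = Rz(yaw) Ry(pitch) Rx(roll)).
In Python, from workcell import get_obs, get_image, camera_params, job_done gives the robot as it stands. The module is installed in compiled form; this text tells all that it offers.
- The arm moves only by the tool servo_tool, never from a script. Its arguments are lists of equal length, an entry for each row: "slide": the shift along the tool's x, y, z normalised to -1 to 1, where 1 is 0.2 m, a list of three; "angular": the turn, a rotation vector about the tool's x, y, z normalised to -1 to 1, where 1 is 1.5 rad, a list of three; "claw": the gripper's target within -1 to 1 (shut at 1, half-way at 0, fully open at -1). In form: {"slide": [[tx, ty, tz], ...], "angular": [[rx, ry, rz], ...], "claw": [claw, ...]}. A call has 1 to 12 rows; each row is the pose to reach, as a shift and turn from the pose commanded when the call began, along the tool's axes at that moment; what a row does not reach only later rows make up. A row lasts 1/10 s, in which the tool goes at most 50 mm and 8.59 degrees, less where a joint would pass 70% of its speed; a pose out of reach is approached as far as the arm can. A call with a number of a shift or a turn outside -1 to 1 is refused whole. A call with a gripper value outside its range is refused whole. The fingers move at their own pace and stop on an object; the grip force is fixed at half the most. Time passes only in rows, so rows that repeat a pose let the fingers close. It gives the time, the measured TCP pose, the force, the opening and the grip force at its end, in the units of the state.
- get_obs(): the state, without advancing time (a new reading comes with each control period).
- get_image(name): name is "scene" or "top"; returns (picture, depth): 480x640x3 uint8, red, green, blue; 480x640 float32, m along the optical axis (not along the pixel's ray), 0 where there is no reading.
- camera_params(name): a dict with "fovy" (degrees; the focal length in pixels is half the picture's height over the tangent of half this angle, whatever the lens; pixels are square), "cx", "cy" (the principal point, pixels), "cam_to_world" (4x4, takes a point from camera to world coordinates). Camera axes: x right, y down, z forward; pixel columns grow to the right and rows downward; lengths in m; the calibration is good to about 2 mm. A picture is of the moment at which its call begins. camera_params takes no time and is no camera call.
- job_done(): hands the job in; it is judged then, once.
The state is a dict: "t": time; "joint_pos": joint angles; "qvel": joint speeds; "joint_efforts": joint torques, N m; "tcp_pos": TCP position; "ee_rot": TCP orientation; "wrist_force": force on the tool from outside, world axes, zero at the start; "torque": the same for the moment, N m; "width": finger opening in m; "grip_force": force on a finger pad.
Only numpy, scipy, OpenCV 4.12 (cv2) and the standard library are available. Lean on these libraries where they do the work, as an engineer would, in place of code of your own. Each camera call takes 0.05 s, during which the arm holds its last target. There are 200 camera calls.

## Working session

There is one attempt and no reset: what is moved stays moved. The work goes in short steps, Python scripts to look and compute and a tool call to move; the robot and the scene stay as the last step left them, time stands still between calls to the robot, and variables do not carry over. Pictures are saved under pics/ and viewed, at most 14 in all, crops included, and the job is handed in when it is done.

Besides the shell and the picture viewer there is one more tool, called after "Call:" by a JSON object that holds its "api" and its "payload", one argument or row to a line. servo_tool: Moves the arm, as the interface text tells. Its arguments: {"type":"object","properties":{"slide":{"type":"array","items":{"type":"array","items":{"type":"number","minimum":-1,"maximum":1}}},"angular":{"type":"array","items":{"type":"array","items":{"type":"number","minimum":-1,"maximum":1}}},"claw":{"type":"array","items":{"type":"number"}}},"required":["slide","angular","claw"]}

```bash
mkdir -p pics
cat > h.py <<'E'
import numpy as np, cv2
from workcell import get_obs,get_image,camera_params,job_done
def snap(n,f=None):
    im,d=get_image(n)
    np.savez('last_%s.npz'%n,im=im,d=d)
    if f: cv2.imwrite('pics/'+f,im[:,:,::-1])
    return im,d
def K(n):
    p=camera_params(n); f=240/np.tan(np.radians(p['fovy'])/2)
    return f,p['cx'],p['cy'],np.array(p['cam_to_world'])
def ray(n,u,v,z):
    f,cx,cy,T=K(n); r=T[:3,:3]@np.array([(u-cx)/f,(v-cy)/f,1]); o=T[:3,3]
    return o+r*(z-o[2])/r[2]
def cloud(n,d):
    f,cx,cy,T=K(n); v,u=np.mgrid[:480,:640]
    P=np.stack([(u-cx)/f*d,(v-cy)/f*d,d],-1)
    return P@T[:3,:3].T+T[:3,3]
E
python3 - <<'E'
from h import *
o=get_obs()
print({k:np.round(v,3) for k,v in o.items()})
for n in('scene','top'):
    snap(n,n+'0.png'); p=camera_params(n); print(p)
E
```

```text
{'t': np.float64(0.0), 'joint_pos': array([-1.348,  0.469, -0.049,  1.534,  0.024,  1.141, -0.082]), 'qvel': array([-0.001,  0.   , -0.001, -0.001,  0.001, -0.002,  0.001]), 'joint_efforts': array([-0.0000e+00, -5.1031e+01, -4.7000e-02, -2.3772e+01,  1.1000e-02,
        7.0000e-03,  0.0000e+00]), 'tcp_pos': array([0.168, 0.653, 0.23 ]), 'ee_rot': array([-3.14,  0.  ,  2.89]), 'wrist_force': array([-0.302, -0.499, -0.204]), 'torque': array([-0.005,  0.042,  0.003]), 'grip_force': np.float64(0.0), 'width': np.float64(0.085)}
{'fovy': 56.0728247504676, 'cx': 313.35483825080564, 'cy': 231.89320432017547, 'cam_to_world': array([[ 0.46167437,  0.48681505, -0.74153077,  1.30223516],
       [ 0.8870437 , -0.25638436,  0.38395382, -0.43591249],
       [-0.00320239, -0.83503184, -0.55019231,  0.68066822],
       [ 0.        ,  0.        ,  0.        ,  1.        ]])}
{'fovy': 43.54240615433838, 'cx': 311.11971056284284, 'cy': 253.13521171918518, 'cam_to_world': array([[-0.01921956, -0.99468322,  0.10117262,  0.41424903],
       [-0.99952815,  0.01669042, -0.02578576, -0.05911142],
       [ 0.02396005, -0.10162047, -0.99453466,  1.36015391],
       [ 0.        ,  0.        ,  0.        ,  1.        ]])}
```

View pics/scene0.png

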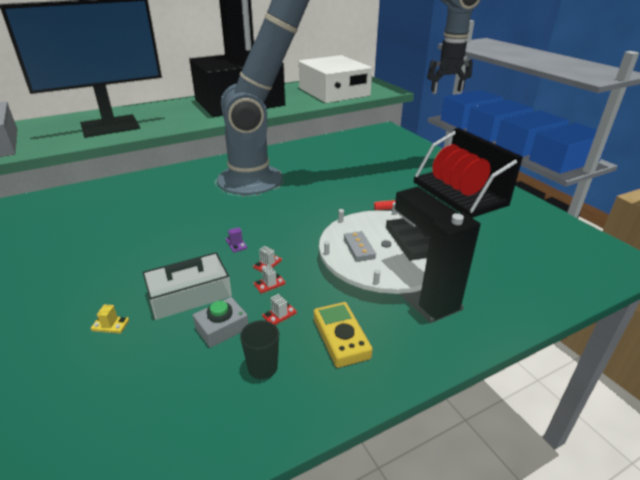

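View pics/top0.png

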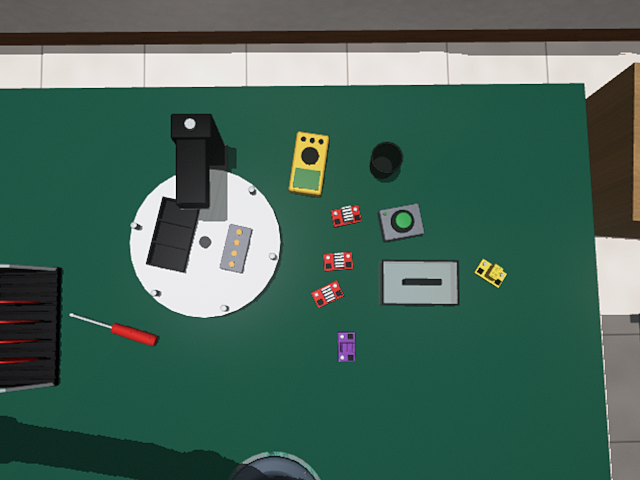

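Pictures: three red modules at top-view pixels (346,215), (338,261) and (327,293). Look-alikes are the purple one at (346,346) and the yellow one at (491,272); neither is meant. Cover is at (420,282), button at (403,221), and the dial is centred near (205,242) with its tray facing left (+y). I'll measure these now, with one close crop.

```bash
cat >> h.py <<'E'
def modules(im,d=None):
    hsv=cv2.cvtColor(im,cv2.COLOR_RGB2HSV)
    m=((hsv[...,0]<8)|(hsv[...,0]>174))&(hsv[...,1]>150)&(hsv[...,2]>90); m=m.astype(np.uint8)
    m[:, :285]=0; m=cv2.morphologyEx(m,cv2.MORPH_CLOSE,np.ones((9,9)))
    out=[]
    for c in cv2.findContours(m,cv2.RETR_EXTERNAL,cv2.CHAIN_APPROX_NONE)[0]:
        if cv2.contourArea(c)<150: continue
        q=np.array([ray('top',u,v,.008)[:2] for u,v in c[:,0]]).astype(np.float32)
        (x,y),(w,h),a=cv2.minAreaRect(q)
        if w<h: a+=90
        out.append((np.round([x,y],4),np.round([w,h],3),round((a+90)%180-90,1)))
    return out
def dial(im,d):
    P=cloud('top',d); hsv=cv2.cvtColor(im,cv2.COLOR_RGB2HSV)
    disc=((hsv[...,1]<40)&(hsv[...,2]>170)&(abs(P[...,2]-.045)<.012)).astype(np.uint8)
    c=max(cv2.findContours(disc,cv2.RETR_EXTERNAL,cv2.CHAIN_APPROX_NONE)[0],key=cv2.contourArea)
    q=np.array([ray('top',u,v,.045)[:2] for u,v in cv2.convexHull(c)[:,0]]).astype(np.float32)
    return q,P
E
python3 - <<'E'
from h import *
z=np.load('last_top.npz'); im,d=z['im'],z['d']
for m in modules(im): print(m)
q,P=dial(im,d); print('disc',cv2.minEnclosingCircle(q))
print('hub',ray('top',205,242,.047), P[242,205])
for u,v in((136,226),(156,293),(225,308),(273,257),(252,190)): print('stud',np.round(ray('top',u,v,.079),3),P[v-2:v+3,u-2:u+3,2].max().round(3))
h=P[...,2]
def comp(name,m,zz):
    m=m.astype(np.uint8); 
    for c in cv2.findContours(m,cv2.RETR_EXTERNAL,cv2.CHAIN_APPROX_NONE)[0]:
        if cv2.contourArea(c)<60: continue
        qq=np.array([ray('top',u,v,zz)[:2] for u,v in c[:,0]]).astype(np.float32)
        print(name,cv2.minAreaRect(qq))
hsv=cv2.cvtColor(im,cv2.COLOR_RGB2HSV)
R=np.zeros(h.shape,bool);R[240:320,370:470]=1
print('coverz',np.round(h[265:300:8,385:455:14],3), h[282,422])
comp('handle',R&(hsv[...,2]<60),.089)
comp('cover',R&(h>.045),.057)
B=np.zeros(h.shape,bool);B[195:250,370:435]=1
comp('btn',B&(hsv[...,1]>120)&(hsv[...,2]>110)&(hsv[...,0]>45)&(hsv[...,0]<80),.055)
print('btnz',h[221,403],h[230,415],hsv[221,403],hsv[240,440])
c=cv2.resize(im[180:320,280:520],None,fx=3,fy=3); cv2.imwrite('pics/c1.png',c[:,:,::-1])
E
```

```text
(array([ 0.4591, -0.1286]), array([0.038, 0.064]), -64.6)
(array([ 0.5326, -0.1539]), array([0.038, 0.064]), -85.7)
(array([ 0.6364, -0.1748]), array([0.038, 0.064]), -79.4)
disc ((0.5761646032333374, 0.13883845508098602), 0.16439643502235413)
hub [0.57627005 0.13902749 0.047     ] [0.57563632 0.13825249 0.05213626]
stud [0.609 0.281 0.079] 0.083
stud [0.465 0.238 0.079] 0.081
stud [0.431 0.092 0.079] 0.083
stud [ 0.538 -0.011  0.079] 0.082
stud [0.684 0.033 0.079] 1.36
coverz [[0.053 0.055 0.06  0.057 0.058]
 [0.055 0.057 0.055 0.057 0.06 ]
 [0.057 0.054 0.088 0.088 0.088]
 [0.052 0.061 0.056 0.056 0.054]
 [0.059 0.061 0.055 0.063 0.057]] 0.08564206387505457
handle ((0.47718754410743713, -0.32297012209892273), (0.16443651914596558, 0.09581974148750305), 88.92005920410156)
cover ((0.4787832498550415, -0.3291225731372833), (0.1717865914106369, 0.09823590517044067), 88.92001342773438)
btn ((0.6170355081558228, -0.298006147146225), (0.033280011266469955, 0.031201906502246857), 89.09940338134766)
btnz 0.06247346955811972 0.04068131247897733 [ 67 146 171] [ 80 152  89]
```

View pics/c1.png

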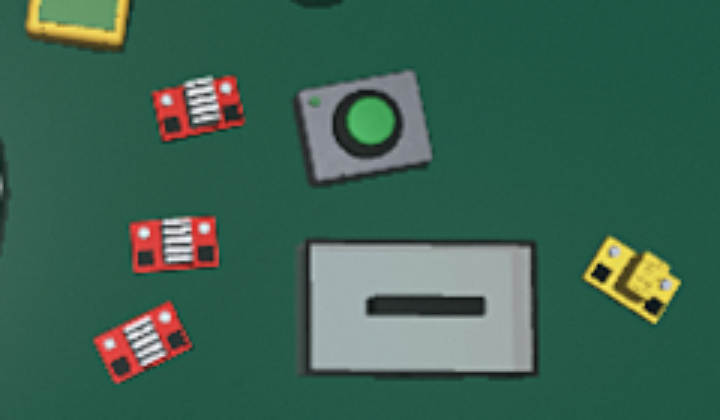

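The crop confirms it: red boards with aluminium sinks are the three modules, and the yellow and purple ones are left alone. Next I check the rack height on the travel path, the handle centre and the screwdriver.

Run:
```python
from h import *
z=np.load('last_top.npz'); im,d=z['im'],z['d']; P=cloud('top',d)
r=P[255:400,0:65].reshape(-1,3); r=r[(r[:,2]<.6)&(r[:,2]>.02)]
print('rack',r.min(0).round(3),r.max(0).round(3))
r=P[305:350,65:162].reshape(-1,3); r=r[(r[:,2]<.1)&(r[:,2]>.012)]; print('driver',r.min(0).round(3),r.max(0).round(3))
hsv=cv2.cvtColor(im,cv2.COLOR_RGB2HSV); m=np.zeros((480,640),np.uint8)
m[272:292,395:450]=(hsv[272:292,395:450,2]<70)
c=max(cv2.findContours(m,0,1)[0],key=cv2.contourArea)[:,0]
q=np.array([ray('top',u,v,.089)[:2] for u,v in c]).astype(np.float32); print('handle',cv2.minAreaRect(q))
```

```text
rack [0.27  0.465 0.02 ] [0.529 0.594 0.14 ]
driver [0.354 0.249 0.012] [0.425 0.442 0.032]
handle ((0.47903722524642944, -0.3246198892593384), (0.0813467726111412, 0.010642608627676964), 88.96821594238281)
```

Call:
{"api": "servo_tool", "payload": {
  "slide": [
    [0,0,-0.25],
    [0,0,-0.5],
    [0,0,-0.5],
    [0,0,-0.5],
    [0,0,-0.5],
    [0,0,-0.5],
    [0,0,-0.5],
    [0,0,-0.5],
    [0,0,-0.5],
    [0,0,-0.5]
  ],
  "angular": [
    [0,0,0.1],
    [0,0,0.2],
    [0,0,0.3],
    [0,0,0.4],
    [0,0,0.5],
    [0,0,0.6],
    [0,0,0.7],
    [0,0,0.8],
    [0,0,0.88],
    [0,0,0.88]
  ],
  "claw": [1,1,1,1,1,1,1,1,1,1]
}}

```text
t: 1.1
tcp_pos: [0.1679, 0.6535, 0.3307]
ee_rot: [3.142, 0.001, 1.57]
wrist_force: [-0.4, 0.7, -0.8]
width: -0.0001
grip_force: 0.0
```

Call:
{"api": "servo_tool", "payload": {
  "slide": [
    [-0.2,0.2,0],
    [-0.4,0.4,0],
    [-0.6,0.6,0],
    [-0.8,0.8,0.1],
    [-1,1,0.2],
    [-1,1,0.3],
    [-1,1,0.3]
  ],
  "angular": [
    [0,0,0],
    [0,0,0],
    [0,0,0],
    [0,0,0],
    [0,0,0],
    [0,0,0],
    [0,0,0]
  ],
  "claw": [1,1,1,1,1,1,1]
}}

```text
t: 1.8
tcp_pos: [0.3716, 0.4459, 0.2676]
ee_rot: [-3.14, 0.009, 1.562]
wrist_force: [-0.7, 0.1, 0.1]
width: -0.0001
grip_force: 0.0
```

Call:
{"api": "servo_tool", "payload": {
  "slide": [
    [-0.18,0.12,0],
    [-0.36,0.25,0],
    [-0.54,0.37,0],
    [-0.72,0.5,0],
    [-0.89,0.615,0.1],
    [-0.89,0.615,0.3],
    [-0.89,0.615,0.5],
    [-0.89,0.615,0.7],
    [-0.89,0.615,0.88],
    [-0.89,0.615,1],
    [-0.89,0.615,1]
  ],
  "angular": [
    [0,0,0],
    [0,0,0],
    [0,0,0],
    [0,0,0],
    [0,0,0],
    [0,0,0],
    [0,0,0],
    [0,0,0],
    [0,0,0],
    [0,0,0],
    [0,0,0]
  ],
  "claw": [1,1,1,1,1,1,1,1,1,1,1]
}}

```text
t: 2.9
tcp_pos: [0.488, 0.2749, 0.068]
ee_rot: [-3.135, 0.004, 1.573]
wrist_force: [0.9, -0.4, 0.8]
width: -0.0002
grip_force: 0.0
```

Run:
```python
import numpy as np
p0=np.array([.491,.275])
for a,r in [(124,.158),(130,.156),(138,.153),(147,.152),(156,.152),(165,.152),(174,.152),(183,.152),(192,.152),(200,.152),(208,.152),(215,.152),(222,.152),(228,.152),(232,.152)]:
    t=np.radians(a);p=np.array([.576+r*np.cos(t),.139+r*np.sin(t)])
    d=(p-p0)/.2;print(a,p.round(3),'slide',d[1].round(2),d[0].round(2))
```

```text
124 [0.488 0.27 ] slide -0.03 -0.02
130 [0.476 0.259] slide -0.08 -0.08
138 [0.462 0.241] slide -0.17 -0.14
147 [0.449 0.222] slide -0.27 -0.21
156 [0.437 0.201] slide -0.37 -0.27
165 [0.429 0.178] slide -0.48 -0.31
174 [0.425 0.155] slide -0.6 -0.33
183 [0.424 0.131] slide -0.72 -0.33
192 [0.427 0.107] slide -0.84 -0.32
200 [0.433 0.087] slide -0.94 -0.29
208 [0.442 0.068] slide -1.04 -0.25
215 [0.451 0.052] slide -1.12 -0.2
222 [0.463 0.037] slide -1.19 -0.14
228 [0.474 0.026] slide -1.24 -0.08
232 [0.482 0.019] slide -1.28 -0.04
```

Call:
{"api": "servo_tool", "payload": {
  "slide": [
    [-0.03,-0.02,0.04],
    [-0.08,-0.08,0.04],
    [-0.17,-0.14,0.04],
    [-0.27,-0.21,0.04],
    [-0.37,-0.27,0.04],
    [-0.48,-0.31,0.04],
    [-0.6,-0.33,0.04],
    [-0.72,-0.33,0.04],
    [-0.84,-0.32,0.04],
    [-0.84,-0.32,0.04]
  ],
  "angular": [
    [0,0,0],
    [0,0,0],
    [0,0,0],
    [0,0,0],
    [0,0,0],
    [0,0,0],
    [0,0,0],
    [0,0,0],
    [0,0,0],
    [0,0,0]
  ],
  "claw": [1,1,1,1,1,1,1,1,1,1]
}}

```text
t: 3.9
tcp_pos: [0.428, 0.1053, 0.065]
ee_rot: [3.138, -0.001, 1.566]
wrist_force: [0.7, 0.0, 0.0]
width: -0.0004
grip_force: 0.0
```

Call:
{"api": "servo_tool", "payload": {
  "slide": [
    [-0.1,0.03,0],
    [-0.2,0.07,0],
    [-0.28,0.12,0],
    [-0.35,0.18,0],
    [-0.35,0.18,0],
    [-0.3,0.15,0],
    [-0.3,0.15,0]
  ],
  "angular": [
    [0,0,0],
    [0,0,0],
    [0,0,0],
    [0,0,0],
    [0,0,0],
    [0,0,0],
    [0,0,0]
  ],
  "claw": [1,1,1,1,1,1,1]
}}

```text
t: 4.6
tcp_pos: [0.4544, 0.0499, 0.0631]
ee_rot: [-3.139, -0.001, 1.573]
wrist_force: [-0.0, -0.4, -0.2]
width: 0.0003
grip_force: 0.0
```

Run:
```python
from h import *
im,d=snap('top','top1.png')
for m in modules(im): print(m)
```

```text
(array([ 0.4591, -0.1286]), array([0.038, 0.064]), -64.5)
(array([ 0.5326, -0.1539]), array([0.038, 0.064]), -85.7)
(array([ 0.6364, -0.1747]), array([0.038, 0.065]), -79.4)
```

View pics/top1.png

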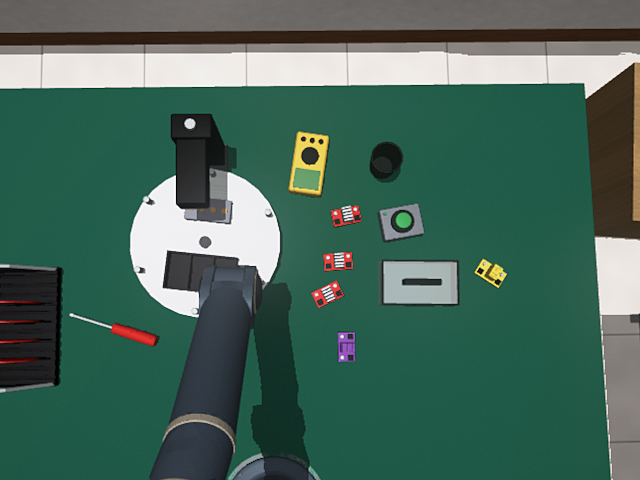

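Tray is nearly at the front; visible studs are at (140,270), (149,200), (195,311) and (268,212). Measuring the dial angle.

```bash
cat >> h.py <<'E'
C=np.array([.5762,.1388])
def studs(im,d):
    P=cloud('top',d); r=np.hypot(P[...,0]-C[0],P[...,1]-C[1])
    m=((P[...,2]>.066)&(P[...,2]<.092)&(abs(r-.152)<.014)).astype(np.uint8)
    n,_,st,ce=cv2.connectedComponentsWithStats(m); out=[]
    for i in range(1,n):
        if 12<st[i,4]<120:
            p=ray('top',*ce[i],.079)[:2]-C
            out.append((round(np.hypot(*p),4),round(np.degrees(np.arctan2(p[1],p[0]))%360,1),int(st[i,4])))
    return out
E
python3 - <<'E'
from h import *
z=np.load('last_top.npz'); print(studs(z['im'],z['d']))
E
```

```text
[(np.float64(0.1509), np.float64(352.5), 28), (np.float64(0.1495), np.float64(53.1), 40), (np.float64(0.1517), np.float64(292.8), 37), (np.float64(0.1503), np.float64(113.5), 41), (np.float64(0.1517), np.float64(173.5), 39)]
```

Call:
{"api": "servo_tool", "payload": {
  "slide": [
    [-0.04,0.02,0],
    [-0.07,0.045,0],
    [-0.09,0.065,0],
    [-0.105,0.083,0],
    [-0.12,0.1,0],
    [-0.12,0.1,0]
  ],
  "angular": [
    [0,0,0],
    [0,0,0],
    [0,0,0],
    [0,0,0],
    [0,0,0],
    [0,0,0]
  ],
  "claw": [1,1,1,1,1,1]
}}

```text
t: 5.25
tcp_pos: [0.4773, 0.0228, 0.0633]
ee_rot: [3.141, 0.0, 1.569]
wrist_force: [0.7, 0.1, 0.5]
width: 0.0001
grip_force: 0.0
```

Run:
```python
from h import *
im,d=snap('top'); s=studs(im,d); print(s, np.mean([(a+30)%60-30 for r,a,_ in s])); print(get_obs()['wrist_force'])
```

```text
[(np.float64(0.1495), np.float64(58.1), 41), (np.float64(0.1519), np.float64(297.7), 35), (np.float64(0.1507), np.float64(118.4), 41), (np.float64(0.1516), np.float64(178.4), 36)] -1.8500000000000014
[-0.85984044  0.63999461  0.2508783 ]
```

Call:
{"api": "servo_tool", "payload": {
  "slide": [
    [-0.007,0.008,0],
    [-0.013,0.015,0],
    [-0.016,0.018,0],
    [-0.016,0.018,0],
    [0.01,-0.02,0],
    [0.06,-0.06,0],
    [0.06,-0.06,-0.25],
    [0.06,-0.06,-0.5],
    [0.06,-0.06,-0.6],
    [0.06,-0.06,-0.6]
  ],
  "angular": [
    [0,0,0],
    [0,0,0],
    [0,0,0],
    [0,0,0],
    [0,0,0],
    [0,0,0],
    [0,0,0],
    [0,0,0],
    [0,0,0],
    [0,0,0]
  ],
  "claw": [1,1,1,1,1,1,1,1,0,-0.3]
}}

```text
t: 6.3
tcp_pos: [0.4661, 0.0365, 0.1863]
ee_rot: [3.135, -0.003, 1.571]
wrist_force: [0.6, 1.0, -0.0]
width: 0.028
grip_force: 0.0
```

Run:
```python
from h import *
im,d=snap('top'); s=studs(im,d); print(s, np.mean([(a+30)%60-30 for r,a,_ in s]))
for m in modules(im): print(m)
```

```text
[(np.float64(0.1504), np.float64(59.3), 43), (np.float64(0.1514), np.float64(298.8), 34), (np.float64(0.1508), np.float64(119.6), 42)] -0.7666666666666657
(array([ 0.4591, -0.1286]), array([0.038, 0.064]), -64.5)
(array([ 0.5326, -0.1539]), array([0.038, 0.064]), -85.7)
(array([ 0.6364, -0.1747]), array([0.038, 0.065]), -79.4)
```

Call:
{"api": "servo_tool", "payload": {
  "slide": [
    [-0.1,0,0],
    [-0.2,0,0],
    [-0.3,0,0],
    [-0.42,0,0],
    [-0.54,-0.02,0],
    [-0.66,-0.035,0],
    [-0.78,-0.035,0],
    [-0.826,-0.035,0.1],
    [-0.826,-0.035,0.3],
    [-0.826,-0.035,0.5],
    [-0.826,-0.035,0.58],
    [-0.826,-0.035,0.58]
  ],
  "angular": [
    [0,0,0.1],
    [0,0,0.2],
    [0,0,0.3],
    [0,0,0.4],
    [0,0,0.5],
    [0,0,0.6],
    [0,0,0.7],
    [0,0,0.752],
    [0,0,0.752],
    [0,0,0.752],
    [0,0,0.752],
    [0,0,0.752]
  ],
  "claw": [-0.3,-0.3,-0.3,-0.3,-0.3,-0.3,-0.3,-0.3,-0.3,-0.3,-0.3,-0.3]
}}

```text
t: 7.55
tcp_pos: [0.4537, -0.1289, 0.0637]
ee_rot: [-3.137, 0.008, 0.441]
wrist_force: [-1.1, -0.3, 0.4]
width: 0.0557
grip_force: 0.0
```

Call:
{"api": "servo_tool", "payload": {
  "slide": [
    [0.02,0.01,0],
    [0.02,0.01,0.12],
    [0.02,0.01,0.2],
    [0.02,0.01,0.24],
    [0.02,0.01,0.24],
    [0.02,0.01,0.24],
    [0.02,0.01,0.24],
    [0.02,0.01,0.24],
    [0.02,0.01,0.24],
    [0.02,0.01,0.24]
  ],
  "angular": [
    [0,0,0],
    [0,0,0],
    [0,0,0],
    [0,0,0],
    [0,0,0],
    [0,0,0],
    [0,0,0],
    [0,0,0],
    [0,0,0],
    [0,0,0]
  ],
  "claw": [-0.3,-0.3,-0.3,-0.3,-0.3,1,1,1,1,1]
}}

```text
t: 8.55
tcp_pos: [0.4625, -0.1297, 0.0203]
ee_rot: [3.142, -0.002, 0.442]
wrist_force: [-1.0, 1.3, 5.8]
width: 0.0191
grip_force: 59.5
```

Call:
{"api": "servo_tool", "payload": {
  "slide": [
    [0,0,-0.1],
    [0,0,-0.3],
    [0,0,-0.5],
    [0,0,-0.7],
    [0,0,-0.7],
    [0,0,-0.7],
    [0,0,-0.7],
    [0,0,-0.7],
    [0,0,-0.7],
    [0,0,-0.7],
    [0,0,-0.7]
  ],
  "angular": [
    [0,0,0],
    [0,0,0],
    [0,0,-0.1],
    [0,0,-0.2],
    [0,0,-0.3],
    [0,0,-0.4],
    [0,0,-0.5],
    [0,0,-0.6],
    [0,0,-0.7],
    [0,0,-0.75],
    [0,0,-0.75]
  ],
  "claw": [1,1,1,1,1,1,1,1,1,1,1]
}}

```text
t: 9.65
tcp_pos: [0.4615, -0.1299, 0.1594]
ee_rot: [3.141, -0.0, 1.566]
wrist_force: [-0.5, 0.3, 0.9]
width: 0.0189
grip_force: 58.8
```

Run:
```python
from h import *
im,d=snap('top','t2.png')
for m in modules(im): print(m)
im2,_=snap('scene')
c=np.hstack([im[180:380,230:430],im2[150:350,180:380]]); cv2.imwrite('pics/c2.png',cv2.resize(c,None,fx=2,fy=2)[:,:,::-1])
```

```text
(array([ 0.6364, -0.1747]), array([0.038, 0.065]), -79.4)
```

View pics/c2.png

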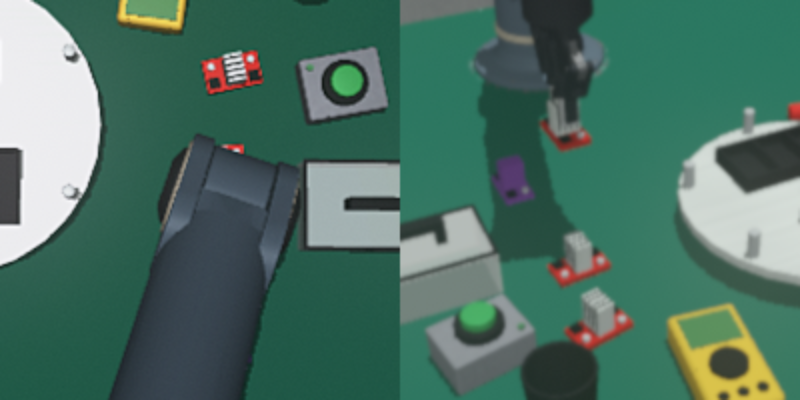

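The module hangs level in the gripper (right half, at 565,130), and the other two modules have not moved. Carrying it to the +y compartment.

Call:
{"api": "servo_tool", "payload": {
  "slide": [
    [0.15,0.05,0],
    [0.35,0.1,0],
    [0.55,0.15,0],
    [0.75,0.2,0],
    [0.95,0.233,0],
    [1,0.233,0],
    [1,0.233,0]
  ],
  "angular": [
    [0,0,0],
    [0,0,0],
    [0,0,0],
    [0,0,0],
    [0,0,0],
    [0,0,0],
    [0,0,0]
  ],
  "claw": [1,1,1,1,1,1,1]
}}

```text
t: 10.45
tcp_pos: [0.509, 0.072, 0.159]
ee_rot: [-3.141, -0.0, 1.57]
wrist_force: [-0.3, -0.1, -1.5]
width: 0.0193
grip_force: 58.8
```

Call:
{"api": "servo_tool", "payload": {
  "slide": [
    [0.15,0,0],
    [0.35,0,0],
    [0.5,0,0],
    [0.6,0,0],
    [0.605,0,0.1],
    [0.605,0,0.2],
    [0.605,0,0.25],
    [0.605,0,0.25],
    [0.605,0,0.25]
  ],
  "angular": [
    [0,0,0],
    [0,0,0],
    [0,0,0],
    [0,0,0],
    [0,0,0],
    [0,0,0],
    [0,0,0],
    [0,0,0],
    [0,0,0]
  ],
  "claw": [1,1,1,1,1,1,1,1,1]
}}

```text
t: 11.35
tcp_pos: [0.5103, 0.1899, 0.1098]
ee_rot: [3.141, 0.0, 1.565]
wrist_force: [-0.4, -0.2, -1.4]
width: 0.0191
grip_force: 58.9
```

Run:
```python
from h import *
o=get_obs(); print(o['tcp_pos'],o['ee_rot'])
im,d=snap('top'); s=studs(im,d); print(s)
im2,d2=snap('scene')
for m in modules(im): print(m)
a=cv2.resize(im[180:330,110:300],(760,600)); cv2.imwrite('pics/c3.png',a[:,:,::-1])
b=cv2.resize(im2[140:290,290:480],(760,600)); cv2.imwrite('pics/c3b.png',b[:,:,::-1])
```

```text
[0.51029461 0.18989884 0.10975548] [3.14095916e+00 1.55341109e-04 1.56480380e+00]
[(np.float64(0.1499), np.float64(59.3), 46), (np.float64(0.1515), np.float64(298.9), 33), (np.float64(0.1522), np.float64(239.2), 32), (np.float64(0.1517), np.float64(179.4), 36)]
(array([ 0.5326, -0.1539]), array([0.038, 0.064]), -85.7)
(array([ 0.6364, -0.1748]), array([0.038, 0.064]), -79.4)
```

View pics/c3b.png

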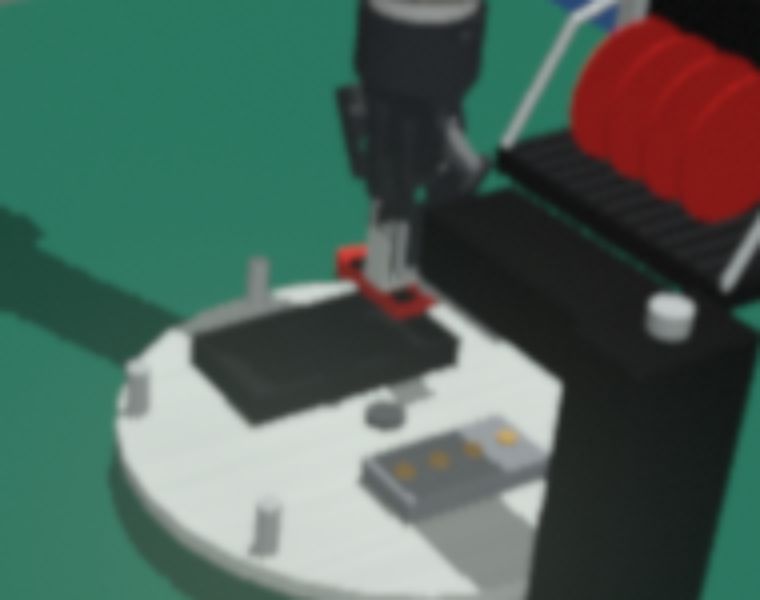

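The module hovers over the +y compartment (about 385,290 in the crop). Measuring the board against the tray edges before lowering.

Run:
```python
from h import *
z=np.load('last_scene.npz'); im,d=z['im'],z['d']; P=cloud('scene',d)
hsv=cv2.cvtColor(im,cv2.COLOR_RGB2HSV)
red=((hsv[...,0]<8)|(hsv[...,0]>174))&(hsv[...,1]>130)&(hsv[...,2]>60)
R=np.zeros_like(red);R[195:225,365:405]=1
m=(red&R).astype(np.uint8)
c=max(cv2.findContours(m,0,1)[0],key=cv2.contourArea); c=cv2.convexHull(c)
tz=.1098-.0203+.008
q=np.array([ray('scene',u,v,tz)[:2] for u,v in c[:,0]]); print(np.median(P[m>0],0),np.c_[c[:,0],q.round(4)])
# tray walls from both clouds
dk=(hsv[...,2]<75)&(abs(P[...,2]-.067)<.006)&(np.hypot(P[...,0]-.507,P[...,1]-.139)<.1)
q=P[dk][:,:2]; print('tray scene',len(q),np.percentile(q,[1,99],axis=0), cv2.minAreaRect(q.astype(np.float32)))
z=np.load('last_top.npz'); im,d=z['im'],z['d']; P=cloud('top',d);v=cv2.cvtColor(im,cv2.COLOR_RGB2HSV)[...,2]
dk=(v<75)&(abs(P[...,2]-.058)<.018)&(np.hypot(P[...,0]-.507,P[...,1]-.139)<.1)
vv,uu=np.where(dk); q=np.array([ray('top',a,b,.067)[:2] for a,b in zip(uu,vv)]);print('tray top',np.percentile(q,[0.5,99.5],axis=0), cv2.minAreaRect(q.astype(np.float32)))
```

```text
[0.51216138 0.17429363 0.09481892] [[3.800e+02 2.020e+02 4.715e-01 1.906e-01]
 [3.960e+02 2.140e+02 5.404e-01 1.914e-01]
 [3.970e+02 2.150e+02 5.455e-01 1.907e-01]
 [3.940e+02 2.180e+02 5.537e-01 1.756e-01]
 [3.910e+02 2.190e+02 5.541e-01 1.664e-01]
 [3.890e+02 2.190e+02 5.518e-01 1.620e-01]
 [3.870e+02 2.180e+02 5.456e-01 1.604e-01]
 [3.820e+02 2.140e+02 5.241e-01 1.605e-01]
 [3.750e+02 2.080e+02 4.912e-01 1.617e-01]
 [3.740e+02 2.050e+02 4.772e-01 1.680e-01]
 [3.740e+02 2.040e+02 4.729e-01 1.709e-01]
 [3.750e+02 2.020e+02 4.654e-01 1.791e-01]]
tray scene 369 [[0.46834636 0.06419258]
 [0.55159093 0.21199713]] ((0.509682297706604, 0.13852281868457794), (0.14953872561454773, 0.08469811081886292), 89.13867950439453)
tray top [[0.42978456 0.06323591]
 [0.54835744 0.18951988]] ((0.480132132768631, 0.12844865024089813), (0.13020390272140503, 0.13498929142951965), 89.03668975830078)
```

Call:
{"api": "servo_tool", "payload": {
  "slide": [
    [0.005,-0.01,0],
    [0.005,-0.01,0.06],
    [0.005,-0.01,0.11],
    [0.005,-0.01,0.15],
    [0.005,-0.01,0.18],
    [0.005,-0.01,0.2],
    [0.005,-0.01,0.2]
  ],
  "angular": [
    [0,0,0],
    [0,0,0],
    [0,0,0],
    [0,0,0],
    [0,0,0],
    [0,0,0],
    [0,0,0]
  ],
  "claw": [1,1,1,1,1,1,1]
}}

```text
t: 12.15
tcp_pos: [0.5081, 0.1921, 0.0693]
ee_rot: [3.141, -0.0, 1.567]
wrist_force: [-0.5, 0.3, -1.0]
width: 0.0188
grip_force: 58.9
```

Call:
{"api": "servo_tool", "payload": {
  "slide": [
    [0,0,0],
    [0,0,0],
    [0,0,0],
    [0,0,-0.1],
    [0,0,-0.3],
    [0,0,-0.5],
    [-0.2,0.02,-0.55],
    [-0.4,0.04,-0.55],
    [-0.6,0.06,-0.55],
    [-0.8,0.08,-0.55],
    [-1,0.1,-0.55],
    [-1,0.1,-0.55]
  ],
  "angular": [
    [0,0,0],
    [0,0,0],
    [0,0,0],
    [0,0,0],
    [0,0,0],
    [0,0,0],
    [0,0,0],
    [0,0,0],
    [0,0,0],
    [0,0,0],
    [0,0,0],
    [0,0,0]
  ],
  "claw": [-0.3,-0.3,-0.3,-0.3,-0.3,-0.3,-0.3,-0.3,-0.3,-0.3,-0.3,-0.3]
}}

```text
t: 13.35
tcp_pos: [0.527, -0.015, 0.1798]
ee_rot: [3.14, 0.003, 1.557]
wrist_force: [0.2, 0.2, -0.5]
width: 0.0556
grip_force: 0.0
```

Run:
```python
from h import *
im,d=snap('top'); s=studs(im,d); print(s); print(modules(im))
P=cloud('top',d); v=cv2.cvtColor(im,cv2.COLOR_RGB2HSV)
a=cv2.resize(im[200:320,120:280],(800,600)); cv2.imwrite('pics/c4.png',a[:,:,::-1])
```

```text
[(np.float64(0.1498), np.float64(59.0), 40), (np.float64(0.1515), np.float64(298.6), 37), (np.float64(0.1508), np.float64(119.3), 40), (np.float64(0.1517), np.float64(179.3), 38)]
[(array([ 0.5325, -0.1537]), array([0.038, 0.065]), -85.7), (array([ 0.6364, -0.1747]), array([0.038, 0.065]), -79.4)]
```

View pics/c4.png

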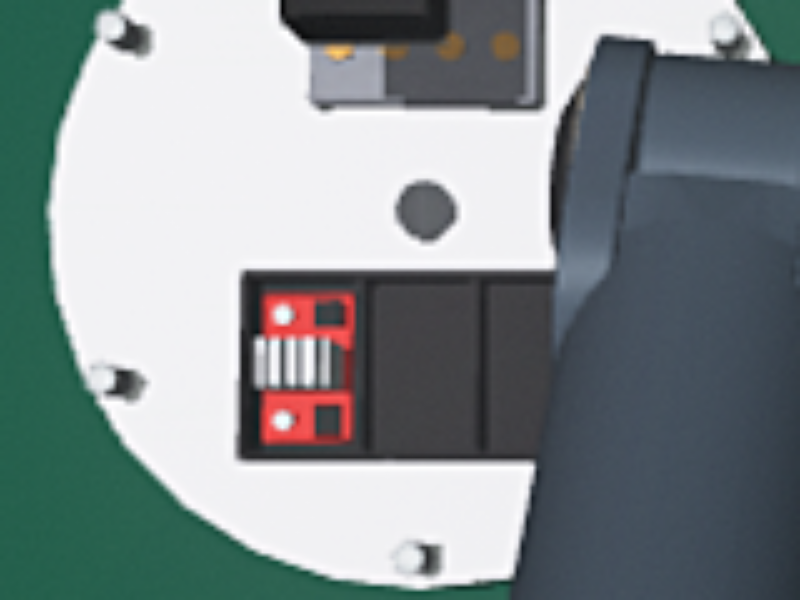

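Module 1 lies flat in the left (+y) compartment, crop (305,370). Going for the second module.

Call:
{"api": "servo_tool", "payload": {
  "slide": [
    [-0.08,0,0],
    [-0.16,0.01,0],
    [-0.24,0.01,0],
    [-0.32,0.02,0],
    [-0.4,0.02,0],
    [-0.48,0.028,0],
    [-0.56,0.028,0],
    [-0.64,0.028,0],
    [-0.695,0.028,0.1],
    [-0.695,0.028,0.3],
    [-0.695,0.028,0.5],
    [-0.695,0.028,0.57]
  ],
  "angular": [
    [0,0,0.1],
    [0,0,0.2],
    [0,0,0.3],
    [0,0,0.4],
    [0,0,0.5],
    [0,0,0.6],
    [0,0,0.7],
    [0,0,0.8],
    [0,0,0.9],
    [0,0,0.988],
    [0,0,0.988],
    [0,0,0.988]
  ],
  "claw": [-0.3,-0.3,-0.3,-0.3,-0.3,-0.3,-0.3,-0.3,-0.3,-0.3,-0.3,-0.3]
}}

```text
t: 14.6
tcp_pos: [0.53, -0.1445, 0.0617]
ee_rot: [-3.139, 0.006, 0.087]
wrist_force: [-0.7, 0.3, 0.3]
width: 0.0557
grip_force: 0.0
```

Call:
{"api": "servo_tool", "payload": {
  "slide": [
    [0,0,0.02],
    [0,0,0.02]
  ],
  "angular": [
    [0,0,0],
    [0,0,0]
  ],
  "claw": [-0.3,-0.3]
}}

```text
t: 14.8
tcp_pos: [0.5327, -0.1469, 0.0619]
ee_rot: [-3.142, -0.001, 0.086]
wrist_force: [-0.2, 0.5, -0.1]
width: 0.0555
grip_force: 0.0
```

Call:
{"api": "servo_tool", "payload": {
  "slide": [
    [-0.003,0.034,0],
    [-0.003,0.034,0.1],
    [-0.003,0.034,0.17],
    [-0.003,0.034,0.21],
    [-0.003,0.034,0.21],
    [-0.003,0.034,0.21],
    [-0.003,0.034,0.21],
    [-0.003,0.034,0.21],
    [-0.003,0.034,0.21]
  ],
  "angular": [
    [0,0,0],
    [0,0,0],
    [0,0,0],
    [0,0,0],
    [0,0,0],
    [0,0,0],
    [0,0,0],
    [0,0,0],
    [0,0,0]
  ],
  "claw": [-0.3,-0.3,-0.3,-0.3,-0.3,1,1,1,1]
}}

```text
t: 15.7
tcp_pos: [0.5326, -0.1542, 0.02]
ee_rot: [3.141, -0.002, 0.085]
wrist_force: [0.1, -0.3, 4.4]
width: 0.0189
grip_force: 59.6
```

Call:
{"api": "servo_tool", "payload": {
  "slide": [
    [0,0,-0.1],
    [0,0,-0.3],
    [0,0,-0.5],
    [0,0,-0.7],
    [0,0,-0.7],
    [0,0,-0.7],
    [0,0,-0.7],
    [0,0,-0.7],
    [0,0,-0.7],
    [0,0,-0.7],
    [0,0,-0.7],
    [0,0,-0.7]
  ],
  "angular": [
    [0,0,0],
    [0,0,0],
    [0,0,-0.1],
    [0,0,-0.2],
    [0,0,-0.3],
    [0,0,-0.4],
    [0,0,-0.5],
    [0,0,-0.6],
    [0,0,-0.7],
    [0,0,-0.8],
    [0,0,-0.9],
    [0,0,-0.99]
  ],
  "claw": [1,1,1,1,1,1,1,1,1,1,1,1]
}}

```text
t: 16.9
tcp_pos: [0.5314, -0.1538, 0.159]
ee_rot: [-3.141, -0.0, 1.576]
wrist_force: [-1.0, 0.1, -1.0]
width: 0.019
grip_force: 59.0
```

Call:
{"api": "servo_tool", "payload": {
  "slide": [
    [0,0,0]
  ],
  "angular": [
    [0,0,0]
  ],
  "claw": [1]
}}

```text
t: 17.0
tcp_pos: [0.5315, -0.1539, 0.159]
ee_rot: [-3.141, -0.001, 1.569]
wrist_force: [0.9, 0.1, -1.5]
width: 0.0188
grip_force: 58.9
```

Call:
{"api": "servo_tool", "payload": {
  "slide": [
    [0.15,0,0],
    [0.35,-0.05,0],
    [0.55,-0.08,0],
    [0.75,-0.118,0],
    [0.95,-0.118,0],
    [1,-0.118,0],
    [1,-0.118,0]
  ],
  "angular": [
    [0,0,0],
    [0,0,0],
    [0,0,0],
    [0,0,0],
    [0,0,0],
    [0,0,0],
    [0,0,0]
  ],
  "claw": [1,1,1,1,1,1,1]
}}

```text
t: 17.7
tcp_pos: [0.5083, 0.0481, 0.1591]
ee_rot: [-3.141, -0.0, 1.572]
wrist_force: [0.6, -0.7, -1.0]
width: 0.019
grip_force: 58.9
```

Call:
{"api": "servo_tool", "payload": {
  "slide": [
    [0.15,0,0],
    [0.35,0,0],
    [0.46,0,0],
    [0.467,0,0.1],
    [0.467,0,0.2],
    [0.467,0,0.25],
    [0.467,0,0.25],
    [0.467,0,0.25]
  ],
  "angular": [
    [0,0,0],
    [0,0,0],
    [0,0,0],
    [0,0,0],
    [0,0,0],
    [0,0,0],
    [0,0,0],
    [0,0,0]
  ],
  "claw": [1,1,1,1,1,1,1,1]
}}

```text
t: 18.5
tcp_pos: [0.5092, 0.1384, 0.1097]
ee_rot: [3.141, 0.0, 1.567]
wrist_force: [0.1, -0.3, -1.7]
width: 0.0191
grip_force: 58.9
```

Call:
{"api": "servo_tool", "payload": {
  "slide": [
    [0.003,-0.005,0],
    [0.003,-0.005,0.06],
    [0.003,-0.005,0.11],
    [0.003,-0.005,0.15],
    [0.003,-0.005,0.18],
    [0.003,-0.005,0.2],
    [0.003,-0.005,0.2]
  ],
  "angular": [
    [0,0,0],
    [0,0,0],
    [0,0,0],
    [0,0,0],
    [0,0,0],
    [0,0,0],
    [0,0,0]
  ],
  "claw": [1,1,1,1,1,1,1]
}}

```text
t: 19.2
tcp_pos: [0.5078, 0.1401, 0.0692]
ee_rot: [-3.142, -0.0, 1.57]
wrist_force: [0.7, -0.4, -1.1]
width: 0.0186
grip_force: 58.9
```

Call:
{"api": "servo_tool", "payload": {
  "slide": [
    [0,0,0],
    [0,0,0],
    [0,0,0],
    [0,0,-0.1],
    [0,0,-0.3],
    [0,0,-0.5],
    [-0.2,0.1,-0.55],
    [-0.4,0.2,-0.55],
    [-0.6,0.3,-0.55],
    [-0.8,0.45,-0.55],
    [-1,0.6,-0.55],
    [-1,0.6,-0.55]
  ],
  "angular": [
    [0,0,0],
    [0,0,0],
    [0,0,0],
    [0,0,0],
    [0,0,0],
    [0,0,0],
    [0,0,0],
    [0,0,0],
    [0,0,0],
    [0,0,0],
    [0,0,0],
    [0,0,0]
  ],
  "claw": [-0.3,-0.3,-0.3,-0.3,-0.3,-0.3,-0.3,-0.3,-0.3,-0.3,-0.3,-0.3]
}}

```text
t: 20.4
tcp_pos: [0.6299, -0.0685, 0.1796]
ee_rot: [3.138, 0.006, 1.56]
wrist_force: [-0.1, -0.0, -0.1]
width: 0.0557
grip_force: 0.0
```

Run:
```python
from h import *
im,d=snap('top'); s=studs(im,d); print(s); print(modules(im)); print(get_obs()['tcp_pos'])
```

```text
[(np.float64(0.1497), np.float64(59.1), 41), (np.float64(0.1508), np.float64(119.3), 40), (np.float64(0.1517), np.float64(179.3), 38)]
[(array([ 0.6364, -0.1758]), array([0.038, 0.063]), -78.4)]
[ 0.62831366 -0.06449013  0.17909866]
```

Call:
{"api": "servo_tool", "payload": {
  "slide": [
    [-0.06,0,0],
    [-0.12,0.01,0],
    [-0.18,0.02,0],
    [-0.24,0.03,0],
    [-0.3,0.04,0],
    [-0.36,0.04,0],
    [-0.42,0.04,0],
    [-0.48,0.04,0],
    [-0.55,0.04,0.1],
    [-0.55,0.04,0.3],
    [-0.55,0.04,0.5],
    [-0.55,0.04,0.57]
  ],
  "angular": [
    [0,0,0.1],
    [0,0,0.2],
    [0,0,0.3],
    [0,0,0.4],
    [0,0,0.5],
    [0,0,0.6],
    [0,0,0.7],
    [0,0,0.8],
    [0,0,0.9],
    [0,0,0.924],
    [0,0,0.924],
    [0,0,0.924]
  ],
  "claw": [-0.3,-0.3,-0.3,-0.3,-0.3,-0.3,-0.3,-0.3,-0.3,-0.3,-0.3,-0.3]
}}

```text
t: 21.65
tcp_pos: [0.6326, -0.1668, 0.0611]
ee_rot: [-3.137, 0.006, 0.186]
wrist_force: [-0.7, 1.3, 0.6]
width: 0.0556
grip_force: 0.0
```

Call:
{"api": "servo_tool", "payload": {
  "slide": [
    [0,0,0.02],
    [0,0,0.02]
  ],
  "angular": [
    [0,0,0],
    [0,0,0]
  ],
  "claw": [-0.3,-0.3]
}}

```text
t: 21.85
tcp_pos: [0.6359, -0.1697, 0.062]
ee_rot: [3.142, -0.001, 0.184]
wrist_force: [0.5, 0.7, 0.5]
width: 0.0557
grip_force: 0.0
```

Call:
{"api": "servo_tool", "payload": {
  "slide": [
    [-0.002,0.026,0],
    [-0.002,0.026,0.1],
    [-0.002,0.026,0.17],
    [-0.002,0.026,0.21],
    [-0.002,0.026,0.21],
    [-0.002,0.026,0.21],
    [-0.002,0.026,0.21],
    [-0.002,0.026,0.21],
    [-0.002,0.026,0.21]
  ],
  "angular": [
    [0,0,0],
    [0,0,0],
    [0,0,0],
    [0,0,0],
    [0,0,0],
    [0,0,0],
    [0,0,0],
    [0,0,0],
    [0,0,0]
  ],
  "claw": [-0.3,-0.3,-0.3,-0.3,-0.3,1,1,1,1]
}}

```text
t: 22.75
tcp_pos: [0.6366, -0.1755, 0.0202]
ee_rot: [3.141, -0.002, 0.184]
wrist_force: [-0.0, 0.8, 4.1]
width: 0.0189
grip_force: 60.7
```

Call:
{"api": "servo_tool", "payload": {
  "slide": [
    [0,0,-0.1],
    [0,0,-0.3],
    [0,0,-0.5],
    [0,0,-0.7],
    [0,0,-0.7],
    [0,0,-0.7],
    [0,0,-0.7],
    [0,0,-0.7],
    [0,0,-0.7],
    [0,0,-0.7],
    [0,0,-0.7],
    [0,0,-0.7]
  ],
  "angular": [
    [0,0,0],
    [0,0,-0.1],
    [0,0,-0.2],
    [0,0,-0.3],
    [0,0,-0.4],
    [0,0,-0.5],
    [0,0,-0.6],
    [0,0,-0.7],
    [0,0,-0.8],
    [0,0,-0.9],
    [0,0,-0.925],
    [0,0,-0.925]
  ],
  "claw": [1,1,1,1,1,1,1,1,1,1,1,1]
}}

```text
t: 23.95
tcp_pos: [0.6354, -0.1754, 0.1589]
ee_rot: [-3.141, -0.0, 1.571]
wrist_force: [-0.6, -0.1, -1.2]
width: 0.0188
grip_force: 60.0
```

Call:
{"api": "servo_tool", "payload": {
  "slide": [
    [0.15,-0.1,0],
    [0.35,-0.2,0],
    [0.55,-0.32,0],
    [0.75,-0.45,0],
    [0.95,-0.58,0],
    [1,-0.637,0],
    [1,-0.637,0]
  ],
  "angular": [
    [0,0,0],
    [0,0,0],
    [0,0,0],
    [0,0,0],
    [0,0,0],
    [0,0,0],
    [0,0,0]
  ],
  "claw": [1,1,1,1,1,1,1]
}}

```text
t: 24.65
tcp_pos: [0.5066, 0.0269, 0.1592]
ee_rot: [-3.14, -0.001, 1.575]
wrist_force: [0.8, -0.7, -1.0]
width: 0.0191
grip_force: 60.0
```

Call:
{"api": "servo_tool", "payload": {
  "slide": [
    [0.15,0,0],
    [0.3,0,0],
    [0.33,0,0],
    [0.33,0,0.1],
    [0.33,0,0.2],
    [0.33,0,0.25],
    [0.33,0,0.25],
    [0.33,0,0.25]
  ],
  "angular": [
    [0,0,0],
    [0,0,0],
    [0,0,0],
    [0,0,0],
    [0,0,0],
    [0,0,0],
    [0,0,0],
    [0,0,0]
  ],
  "claw": [1,1,1,1,1,1,1,1]
}}

```text
t: 25.45
tcp_pos: [0.5092, 0.0898, 0.1096]
ee_rot: [3.141, 0.0, 1.57]
wrist_force: [0.2, -0.3, -0.6]
width: 0.0189
grip_force: 60.0
```

Call:
{"api": "servo_tool", "payload": {
  "slide": [
    [0.001,-0.005,0],
    [0.001,-0.005,0.06],
    [0.001,-0.005,0.11],
    [0.001,-0.005,0.15],
    [0.001,-0.005,0.18],
    [0.001,-0.005,0.2],
    [0.001,-0.005,0.2]
  ],
  "angular": [
    [0,0,0],
    [0,0,0],
    [0,0,0],
    [0,0,0],
    [0,0,0],
    [0,0,0],
    [0,0,0]
  ],
  "claw": [1,1,1,1,1,1,1]
}}

```text
t: 26.15
tcp_pos: [0.5075, 0.0908, 0.0693]
ee_rot: [3.142, -0.0, 1.571]
wrist_force: [0.7, -0.2, -1.3]
width: 0.0186
grip_force: 60.0
```

Call:
{"api": "servo_tool", "payload": {
  "slide": [
    [0,0,0],
    [0,0,0],
    [0,0,0],
    [0,0,-0.1],
    [0,0,-0.3],
    [0,0,-0.5],
    [-0.2,0,-0.55],
    [-0.4,-0.05,-0.55],
    [-0.6,-0.08,-0.55],
    [-0.8,-0.1,-0.55],
    [-1,-0.14,-0.55],
    [-1,-0.14,-0.55]
  ],
  "angular": [
    [0,0,0],
    [0,0,0],
    [0,0,0],
    [0,0,0],
    [0,0,0],
    [0,0,0],
    [0,0,0],
    [0,0,0],
    [0,0,0],
    [0,0,0],
    [0,0,0],
    [0,0,0]
  ],
  "claw": [-0.3,-0.3,-0.3,-0.3,-0.3,-0.3,-0.3,-0.3,-0.3,-0.3,-0.3,-0.3]
}}

```text
t: 27.35
tcp_pos: [0.4778, -0.1152, 0.1797]
ee_rot: [3.141, 0.002, 1.561]
wrist_force: [-0.4, -0.2, 0.2]
width: 0.0555
grip_force: 0.0
```

Call:
{"api": "servo_tool", "payload": {
  "slide": [
    [-0.2,0,0],
    [-0.4,0,0],
    [-0.6,0,0],
    [-0.8,0,0],
    [-1,0,0],
    [-1,0,0],
    [-1,0,0]
  ],
  "angular": [
    [0,0,0],
    [0,0,0],
    [0,0,0],
    [0,0,0],
    [0,0,0],
    [0,0,0],
    [0,0,0]
  ],
  "claw": [-0.3,-0.3,-0.3,-0.3,-0.3,-0.3,-0.3]
}}

```text
t: 28.05
tcp_pos: [0.4794, -0.3094, 0.179]
ee_rot: [-3.141, -0.0, 1.57]
wrist_force: [0.6, 0.4, -0.1]
width: 0.0559
grip_force: 0.0
```

Run:
```python
from h import *
im,d=snap('top'); s=studs(im,d); print(s,np.mean([(a+30)%60-30 for r,a,_ in s])); print(modules(im)); print(get_obs()['tcp_pos'])
a=cv2.resize(im[200:320,120:280],(800,600)); cv2.imwrite('pics/c5.png',a[:,:,::-1])
# tray outline at rim
hsv=cv2.cvtColor(im,cv2.COLOR_RGB2HSV); m=(hsv[...,2]<90).astype(np.uint8); red=((hsv[...,1]>120)&((hsv[...,0]<8)|(hsv[...,0]>174)))
m|=red.astype(np.uint8); w=np.zeros_like(m); w[250:298,158:250]=m[250:298,158:250]; w=cv2.morphologyEx(w,cv2.MORPH_CLOSE,np.ones((9,9)))
c=max(cv2.findContours(w,0,1)[0],key=cv2.contourArea)
print(cv2.minAreaRect(np.array([ray('top',u,v,.06)[:2] for u,v in c[:,0]]).astype(np.float32)))
```

```text
[(np.float64(0.1499), np.float64(59.1), 42), (np.float64(0.1515), np.float64(298.7), 34), (np.float64(0.1504), np.float64(119.5), 43), (np.float64(0.1522), np.float64(239.0), 36), (np.float64(0.1517), np.float64(179.3), 38)] -0.8800000000000011
[]
[ 0.47977794 -0.30800272  0.17889747]
((0.5084609389305115, 0.14044049382209778), (0.15379931032657623, 0.0801527127623558), 89.03668975830078)
```

View pics/c5.png

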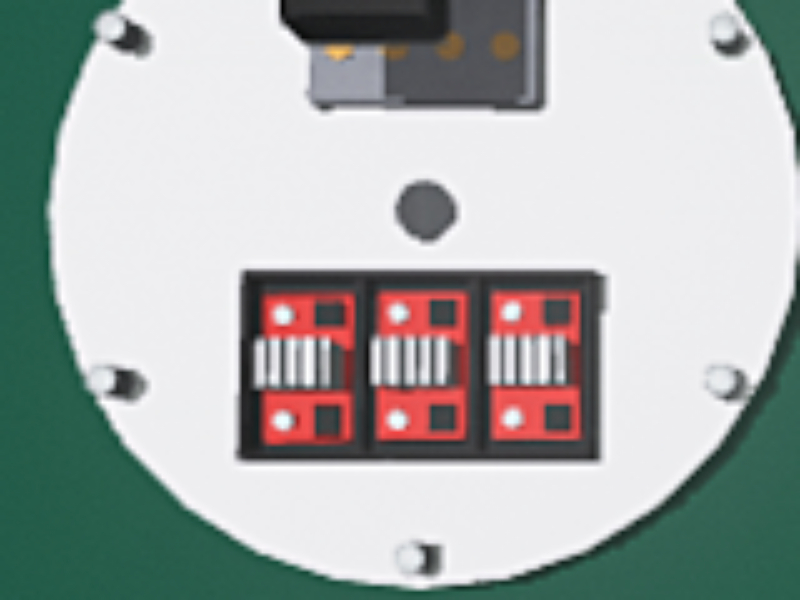

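All three modules lie flat, one to a compartment, at crop (305,370), (420,370) and (535,370). Next is the cover.

Call:
{"api": "servo_tool", "payload": {
  "slide": [
    [-0.05,0,0],
    [-0.085,0,0.1],
    [-0.085,0,0.25],
    [-0.085,0,0.35],
    [-0.085,0,0.35],
    [-0.085,0,0.35]
  ],
  "angular": [
    [0,0,0.012],
    [0,0,0.012],
    [0,0,0.012],
    [0,0,0.012],
    [0,0,0.012],
    [0,0,0.012]
  ],
  "claw": [-0.3,-0.3,-0.3,-0.3,-0.3,-0.3]
}}

```text
t: 28.7
tcp_pos: [0.4801, -0.3258, 0.1096]
ee_rot: [3.141, -0.0, 1.554]
wrist_force: [0.4, -0.3, 0.6]
width: 0.0555
grip_force: 0.0
```

Call:
{"api": "servo_tool", "payload": {
  "slide": [
    [0,-0.005,0.08],
    [0,-0.005,0.15],
    [0,-0.005,0.2],
    [0,-0.005,0.22],
    [0,-0.005,0.22],
    [0,-0.005,0.22],
    [0,-0.005,0.22],
    [0,-0.005,0.22],
    [0,-0.005,0.22]
  ],
  "angular": [
    [0,0,0],
    [0,0,0],
    [0,0,0],
    [0,0,0],
    [0,0,0],
    [0,0,0],
    [0,0,0],
    [0,0,0],
    [0,0,0]
  ],
  "claw": [-0.3,-0.3,-0.3,-0.3,1,1,1,1,1]
}}

```text
t: 29.6
tcp_pos: [0.4792, -0.3264, 0.0658]
ee_rot: [3.14, 0.001, 1.554]
wrist_force: [1.6, 0.3, 1.0]
width: 0.0129
grip_force: 60.6
```

Call:
{"api": "servo_tool", "payload": {
  "slide": [
    [0,0,-0.1],
    [0,0,-0.25],
    [0,0,-0.5],
    [0,0,-0.75],
    [0.2,0,-0.75],
    [0.4,0,-0.75],
    [0.6,0.05,-0.75],
    [0.8,0.1,-0.75],
    [1,0.145,-0.75],
    [1,0.145,-0.75]
  ],
  "angular": [
    [0,0,0],
    [0,0,0],
    [0,0,0],
    [0,0,0],
    [0,0,0],
    [0,0,0],
    [0,0,0],
    [0,0,0],
    [0,0,0],
    [0,0,0]
  ],
  "claw": [1,1,1,1,1,1,1,1,1,1]
}}

```text
t: 30.6
tcp_pos: [0.512, -0.1191, 0.2144]
ee_rot: [-3.14, -0.004, 1.564]
wrist_force: [0.9, 0.3, -2.4]
width: 0.0126
grip_force: 60.1
```

Call:
{"api": "servo_tool", "payload": {
  "slide": [
    [0.2,0,0],
    [0.4,0,0],
    [0.6,0,0],
    [0.8,0,0],
    [1,0,0],
    [1,0,0]
  ],
  "angular": [
    [0,0,0],
    [0,0,0],
    [0,0,0],
    [0,0,0],
    [0,0,0],
    [0,0,0]
  ],
  "claw": [1,1,1,1,1,1]
}}

```text
t: 31.2
tcp_pos: [0.5136, 0.0799, 0.2146]
ee_rot: [-3.14, -0.003, 1.563]
wrist_force: [-1.0, -0.1, -2.9]
width: 0.0126
grip_force: 60.1
```

Call:
{"api": "servo_tool", "payload": {
  "slide": [
    [0.15,0,0],
    [0.25,0,0],
    [0.325,0,0],
    [0.325,0,0],
    [0.325,0,0]
  ],
  "angular": [
    [0,0,0],
    [0,0,0],
    [0,0,0],
    [0,0,0],
    [0,0,0]
  ],
  "claw": [1,1,1,1,1]
}}

```text
t: 31.7
tcp_pos: [0.5155, 0.137, 0.215]
ee_rot: [-3.141, 0.001, 1.553]
wrist_force: [0.2, -0.3, -2.4]
width: 0.0127
grip_force: 60.1
```

Run:
```python
from h import *
o=get_obs(); print(o['tcp_pos'],o['ee_rot'],o['width'])
im2,d2=snap('scene')
b=cv2.resize(im2[110:290,270:510],(800,600)); cv2.imwrite('pics/c6.png',b[:,:,::-1])
```

```text
[0.51554074 0.13702829 0.21502159] [-3.14092682e+00  1.15320798e-03  1.55256542e+00] 0.012671730555317357
```

View pics/c6.png

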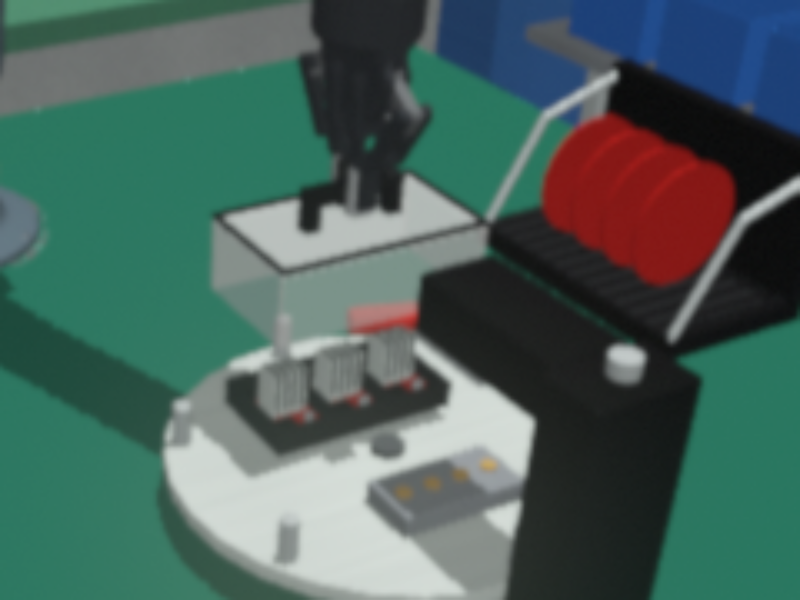

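Cover hangs level above the tray. Its top corners in the crop are at (215,215), (410,172), (490,222) and (283,272); I cast those to their height to get its centre.

Run:
```python
from h import *
q=np.array([ray('scene',270+x*.3,110+y*.3,.2062)[:2] for x,y in((215,215),(410,172),(490,222),(283,272))]);print(q.round(4),q.mean(0)); print(cv2.minAreaRect(q.astype(np.float32)))
# tray by same camera: rim corners
t=np.array([ray('scene',270+x*.3,110+y*.3,.067)[:2] for x,y in((228,390),(448,380),(280,430))]);print(t.round(4),(t[1:].mean(0)))
```

```text
[[0.4667 0.0537]
 [0.472  0.2193]
 [0.5669 0.2194]
 [0.5619 0.0513]] [0.51685506 0.1359393 ]
((0.5167993307113647, 0.13656720519065857), (0.16854442656040192, 0.09517216682434082), 88.29331970214844)
[[0.4847 0.0584]
 [0.5506 0.2137]
 [0.5486 0.0648]] [0.54958096 0.13926604]
```

Call:
{"api": "servo_tool", "payload": {
  "slide": [
    [0.013,-0.04,0],
    [0.013,-0.04,0.1],
    [0.013,-0.04,0.18],
    [0.013,-0.04,0.18],
    [0.013,-0.04,0.18]
  ],
  "angular": [
    [0,0,0],
    [0,0,0],
    [0,0,0],
    [0,0,0],
    [0,0,0]
  ],
  "claw": [1,1,1,1,1]
}}

```text
t: 32.25
tcp_pos: [0.5075, 0.1405, 0.1795]
ee_rot: [-3.141, 0.0, 1.552]
wrist_force: [0.4, -0.5, -1.4]
width: 0.0127
grip_force: 60.1
```

Good. Lowering slowly.

Call:
{"api": "servo_tool", "payload": {
  "slide": [
    [0,0,0.06],
    [0,0,0.12],
    [0,0,0.18],
    [0,0,0.23],
    [0,0,0.27],
    [0,0,0.3],
    [0,0,0.32],
    [0,0,0.335],
    [0,0,0.343],
    [0,0,0.343]
  ],
  "angular": [
    [0,0,0],
    [0,0,0],
    [0,0,0],
    [0,0,0],
    [0,0,0],
    [0,0,0],
    [0,0,0],
    [0,0,0],
    [0,0,0],
    [0,0,0]
  ],
  "claw": [1,1,1,1,1,1,1,1,1,1]
}}

```text
t: 33.25
tcp_pos: [0.5079, 0.1411, 0.1109]
ee_rot: [3.141, -0.0, 1.553]
wrist_force: [-0.4, -0.3, -2.7]
width: 0.013
grip_force: 60.1
```

Call:
{"api": "servo_tool", "payload": {
  "slide": [
    [0,0,0],
    [0,0,0],
    [0,0,0],
    [0,0,-0.05],
    [0,0,-0.2],
    [0,0,-0.4],
    [0,0,-0.5],
    [0,0,-0.5]
  ],
  "angular": [
    [0,0,0],
    [0,0,0],
    [0,0,0],
    [0,0,0],
    [0,0,0],
    [0,0,0],
    [0,0,-0.012],
    [0,0,-0.012]
  ],
  "claw": [-0.3,-0.3,-0.3,-0.3,-0.3,-0.3,1,1]
}}

```text
t: 34.05
tcp_pos: [0.51, 0.1416, 0.2148]
ee_rot: [3.134, -0.003, 1.571]
wrist_force: [0.6, -0.0, -0.6]
width: 0.027
grip_force: 0.0
```

Call:
{"api": "servo_tool", "payload": {
  "slide": [
    [0.2,0.03,0],
    [0.4,0.07,0],
    [0.6,0.1,0],
    [0.743,0.138,0],
    [0.743,0.138,0],
    [0.743,0.138,0]
  ],
  "angular": [
    [0,0,0],
    [0,0,0],
    [0,0,0],
    [0,0,0],
    [0,0,0],
    [0,0,0]
  ],
  "claw": [1,1,1,1,1,1]
}}

```text
t: 34.65
tcp_pos: [0.5347, 0.2896, 0.2097]
ee_rot: [-3.14, 0.002, 1.572]
wrist_force: [-0.5, 0.2, -0.4]
width: 0.0001
grip_force: 0.0
```

Run:
```python
from h import *
im,d=snap('top'); s=studs(im,d); print(s); o=get_obs(); print(o['tcp_pos'])
im2,d2=snap('scene'); P=cloud('scene',d2); P2=cloud('top',d)
def pl(P,n):
    r=P.reshape(-1,3); r=r[(abs(r[:,2]-.102)<.01)&(abs(r[:,0]-.508)<.045)&(abs(r[:,1]-.14)<.08)]
    A=np.c_[r[:,:2]-[.508,.14],np.ones(len(r))]; print(n,len(r),np.linalg.lstsq(A,r[:,2],rcond=None)[0])
pl(P,'scene');pl(P2,'top')
a=cv2.resize(im[200:320,120:280],(560,420));b=cv2.resize(im2[160:280,300:460],(560,420)); 
cv2.imwrite('pics/c7.png',cv2.resize(np.hstack([a,b]),(800,300))[:,:,::-1])
p0=o['tcp_pos'][:2]
for a in (110,116,122,128,134,140,147,154,161,168,175,182,189,196,203,210,216,221,225,228,230,231):
    t=np.radians(a);p=C+.152*np.array([np.cos(t),np.sin(t)]); print(a,p.round(3))
```

```text
[(np.float64(0.1495), np.float64(59.1), 42), (np.float64(0.1515), np.float64(298.6), 37), (np.float64(0.1504), np.float64(119.5), 44), (np.float64(0.1522), np.float64(239.0), 36), (np.float64(0.1517), np.float64(179.3), 38)]
[0.53492424 0.28833562 0.20992425]
scene 848 [-0.00421555  0.00233672  0.10250446]
top 3003 [-0.00184584  0.00239966  0.10138378]
110 [0.524 0.282]
116 [0.51  0.275]
122 [0.496 0.268]
128 [0.483 0.259]
134 [0.471 0.248]
140 [0.46  0.237]
147 [0.449 0.222]
154 [0.44  0.205]
161 [0.432 0.188]
168 [0.428 0.17 ]
175 [0.425 0.152]
182 [0.424 0.133]
189 [0.426 0.115]
196 [0.43  0.097]
203 [0.436 0.079]
210 [0.445 0.063]
216 [0.453 0.049]
221 [0.461 0.039]
225 [0.469 0.031]
228 [0.474 0.026]
230 [0.478 0.022]
231 [0.481 0.021]
```

View pics/c7.png

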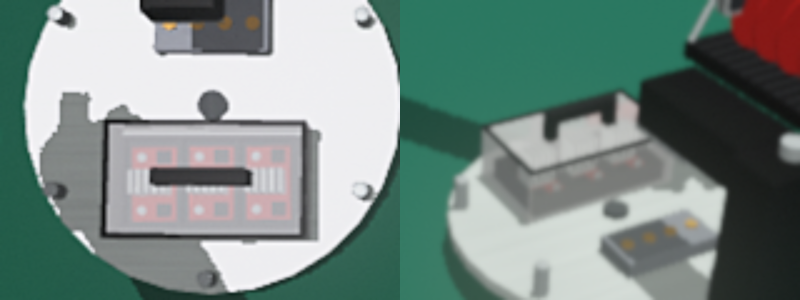

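The cover sits level: its top is at 102 mm with no slope. Pushing the dial next.

Call:
{"api": "servo_tool", "payload": {
  "slide": [
    [0,0,0.2],
    [0,0,0.4],
    [0,0,0.6],
    [0,0,0.73],
    [0,0,0.73],
    [-0.04,-0.06,0.73],
    [-0.075,-0.13,0.73],
    [-0.11,-0.2,0.73],
    [-0.155,-0.265,0.73],
    [-0.21,-0.325,0.73],
    [-0.265,-0.38,0.73]
  ],
  "angular": [
    [0,0,0],
    [0,0,0],
    [0,0,0],
    [0,0,0],
    [0,0,0],
    [0,0,0],
    [0,0,0],
    [0,0,0],
    [0,0,0],
    [0,0,0],
    [0,0,0]
  ],
  "claw": [1,1,1,1,1,1,1,1,1,1,1]
}}

```text
t: 35.85
tcp_pos: [0.4613, 0.2366, 0.0672]
ee_rot: [3.136, -0.003, 1.57]
wrist_force: [5.3, -0.2, -1.2]
width: -0.0
grip_force: 2.1
```

Run:
```python
from h import *
o=get_obs(); print(o['tcp_pos'],o['wrist_force'])
p0=np.array([.460,.237])
for a in (147,154,161,168,175,182,189,196,203,210,216,220):
    t=np.radians(a);p=C+.152*np.array([np.cos(t),np.sin(t)]); print(a,((p-p0)/.2)[::-1].round(2))
```

```text
[0.46128247 0.23664248 0.06720504] [ 5.30884638 -0.20863907 -1.19172175]
147 [-0.08 -0.06]
154 [-0.16 -0.1 ]
161 [-0.24 -0.14]
168 [-0.33 -0.16]
175 [-0.42 -0.18]
182 [-0.52 -0.18]
189 [-0.61 -0.17]
196 [-0.7  -0.15]
203 [-0.79 -0.12]
210 [-0.87 -0.08]
216 [-0.94 -0.03]
220 [-0.98 -0.  ]
```

Call:
{"api": "servo_tool", "payload": {
  "slide": [
    [-0.08,-0.06,0.02],
    [-0.16,-0.1,0.02],
    [-0.24,-0.14,0.02],
    [-0.33,-0.16,0.02],
    [-0.42,-0.18,0.02],
    [-0.52,-0.18,0.02],
    [-0.61,-0.17,0.02],
    [-0.7,-0.15,0.02],
    [-0.79,-0.12,0.02],
    [-0.87,-0.08,0.02],
    [-0.94,-0.03,0.02],
    [-0.98,0,0.02]
  ],
  "angular": [
    [0,0,0],
    [0,0,0],
    [0,0,0],
    [0,0,0],
    [0,0,0],
    [0,0,0],
    [0,0,0],
    [0,0,0],
    [0,0,0],
    [0,0,0],
    [0,0,0],
    [0,0,0]
  ],
  "claw": [1,1,1,1,1,1,1,1,1,1,1,1]
}}

```text
t: 37.05
tcp_pos: [0.4617, 0.0396, 0.0627]
ee_rot: [3.137, -0.001, 1.569]
wrist_force: [0.9, 6.0, 2.1]
width: 0.0002
grip_force: 2.5
```

Call:
{"api": "servo_tool", "payload": {
  "slide": [
    [-0.03,0.035,0],
    [-0.045,0.055,0],
    [-0.06,0.075,0],
    [-0.06,0.075,0]
  ],
  "angular": [
    [0,0,0],
    [0,0,0],
    [0,0,0],
    [0,0,0]
  ],
  "claw": [1,1,1,1]
}}

```text
t: 37.45
tcp_pos: [0.4747, 0.0282, 0.0606]
ee_rot: [3.141, 0.0, 1.571]
wrist_force: [-1.2, -0.0, -0.0]
width: -0.0001
grip_force: 0.0
```

Run:
```python
from h import *
im,d=snap('top'); s=studs(im,d); print(s,np.mean([(a+30)%60-30 for r,a,_ in s])); o=get_obs(); print(o['tcp_pos'],o['wrist_force'])
a=cv2.resize(im[180:330,110:310],(800,600)); cv2.imwrite('pics/c8.png',a[:,:,::-1])
```

```text
[(np.float64(0.1499), np.float64(55.8), 44), (np.float64(0.1517), np.float64(295.6), 38), (np.float64(0.1503), np.float64(116.4), 40), (np.float64(0.1519), np.float64(176.1), 38)] -4.024999999999995
[0.47427759 0.02832482 0.0604857 ] [-0.25419528 -0.4721281   0.19837546]
```

View pics/c8.png

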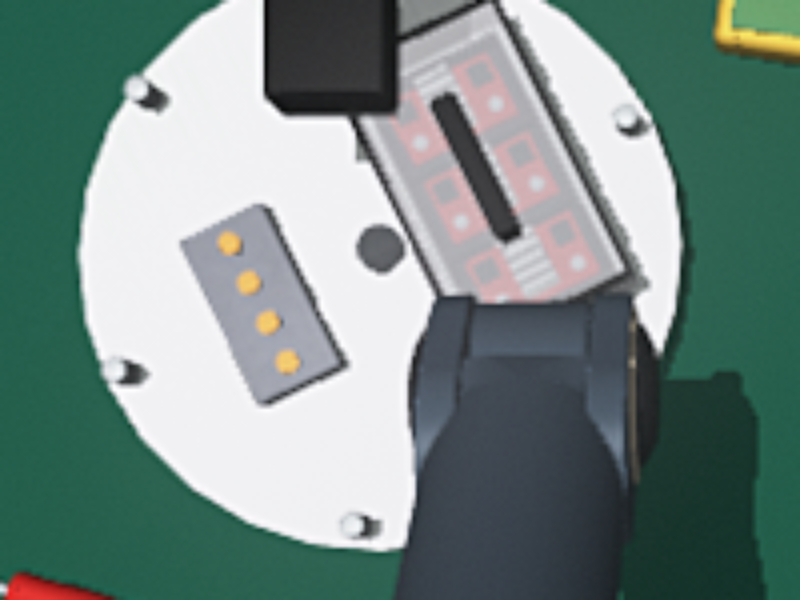

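Tray is at about 296°. Repositioning behind the next stud (about 176°) for the last 64°.

Call:
{"api": "servo_tool", "payload": {
  "slide": [
    [0.04,-0.04,0],
    [0.06,-0.06,-0.15],
    [0.06,-0.1,-0.3],
    [0.25,-0.2,-0.3],
    [0.45,-0.25,-0.3],
    [0.65,-0.25,-0.3],
    [0.82,-0.225,-0.3],
    [0.82,-0.225,-0.15],
    [0.82,-0.225,0],
    [0.82,-0.225,0]
  ],
  "angular": [
    [0,0,0],
    [0,0,0],
    [0,0,0],
    [0,0,0],
    [0,0,0],
    [0,0,0],
    [0,0,0],
    [0,0,0],
    [0,0,0],
    [0,0,0]
  ],
  "claw": [1,1,1,1,1,1,1,1,1,1]
}}

```text
t: 38.5
tcp_pos: [0.4254, 0.1919, 0.0577]
ee_rot: [-3.134, 0.004, 1.573]
wrist_force: [-2.1, -0.2, 0.0]
width: -0.0001
grip_force: 0.0
```

Run:
```python
from h import *
o=get_obs(); print(o['tcp_pos'],o['wrist_force'])
p0=o['tcp_pos'][:2]
for a in (166,172,178,184,190,196,202,208,213,218,222,225,228,231):
    t=np.radians(a);p=C+.152*np.array([np.cos(t),np.sin(t)]); print(a,((p-p0)/.2)[::-1].round(2))
```

```text
[0.42540648 0.19186754 0.0576902 ] [-2.13211031 -0.21093844  0.02775127]
166 [-0.08  0.02]
172 [-0.16  0.  ]
178 [-0.24 -0.01]
184 [-0.32 -0.  ]
190 [-0.4   0.01]
196 [-0.47  0.02]
202 [-0.55  0.05]
208 [-0.62  0.08]
213 [-0.68  0.12]
218 [-0.73  0.16]
222 [-0.77  0.19]
225 [-0.8   0.22]
228 [-0.83  0.25]
231 [-0.86  0.28]
```

Call:
{"api": "servo_tool", "payload": {
  "slide": [
    [-0.08,0,-0.02],
    [-0.16,-0.01,-0.02],
    [-0.24,-0.02,-0.02],
    [-0.32,-0.02,-0.02],
    [-0.4,-0.01,-0.02],
    [-0.47,0.01,-0.02],
    [-0.55,0.04,-0.02],
    [-0.62,0.07,-0.02],
    [-0.67,0.1,-0.02],
    [-0.72,0.14,-0.02],
    [-0.76,0.17,-0.02],
    [-0.78,0.19,-0.02]
  ],
  "angular": [
    [0,0,0],
    [0,0,0],
    [0,0,0],
    [0,0,0],
    [0,0,0],
    [0,0,0],
    [0,0,0],
    [0,0,0],
    [0,0,0],
    [0,0,0],
    [0,0,0],
    [0,0,0]
  ],
  "claw": [1,1,1,1,1,1,1,1,1,1,1,1]
}}

```text
t: 39.7
tcp_pos: [0.4685, 0.0358, 0.0651]
ee_rot: [3.14, -0.0, 1.57]
wrist_force: [-0.4, 2.4, 2.0]
width: -0.0004
grip_force: 1.4
```

Call:
{"api": "servo_tool", "payload": {
  "slide": [
    [-0.01,0.01,0],
    [-0.01,0.01,0]
  ],
  "angular": [
    [0,0,0],
    [0,0,0]
  ],
  "claw": [1,1]
}}

```text
t: 39.9
tcp_pos: [0.4696, 0.0344, 0.0646]
ee_rot: [-3.141, 0.0, 1.571]
wrist_force: [-0.2, 0.2, -0.7]
width: -0.0
grip_force: 0.1
```

Run:
```python
from h import *
im,d=snap('top'); s=studs(im,d); print(s,np.mean([(a+30)%60-30 for r,a,_ in s])); o=get_obs(); print(o['tcp_pos'],o['wrist_force'])
```

```text
[(np.float64(0.1502), np.float64(351.9), 39), (np.float64(0.1498), np.float64(52.4), 45), (np.float64(0.152), np.float64(292.1), 35), (np.float64(0.1509), np.float64(112.7), 38), (np.float64(0.1515), np.float64(172.8), 39)] -7.619999999999999
[0.46898534 0.03436376 0.06435432] [ 0.50178677 -0.1548719  -0.09020408]
```

Call:
{"api": "servo_tool", "payload": {
  "slide": [
    [-0.02,0.015,0],
    [-0.04,0.032,0],
    [-0.055,0.045,0],
    [-0.065,0.054,0],
    [-0.068,0.057,0],
    [-0.068,0.057,0]
  ],
  "angular": [
    [0,0,0],
    [0,0,0],
    [0,0,0],
    [0,0,0],
    [0,0,0],
    [0,0,0]
  ],
  "claw": [1,1,1,1,1,1]
}}

```text
t: 40.55
tcp_pos: [0.4805, 0.0205, 0.0645]
ee_rot: [-3.141, 0.0, 1.571]
wrist_force: [0.0, 0.6, 0.2]
width: -0.0
grip_force: 0.4
```

Run:
```python
from h import *
im,d=snap('top'); s=studs(im,d); print(s,np.mean([(a+30)%60-30 for r,a,_ in s])); o=get_obs(); print(o['tcp_pos'],o['wrist_force'])
```

```text
[(np.float64(0.1504), np.float64(59.5), 42), (np.float64(0.1516), np.float64(299.2), 35), (np.float64(0.1506), np.float64(119.8), 42), (np.float64(0.1516), np.float64(179.6), 35)] -0.4750000000000014
[0.48050724 0.02055077 0.06457736] [ 0.19860881  1.35563424 -0.6814202 ]
```

Call:
{"api": "servo_tool", "payload": {
  "slide": [
    [-0.003,0.003,0],
    [-0.005,0.005,0],
    [-0.005,0.005,0],
    [-0.005,0.005,0],
    [0.03,-0.03,0],
    [0.06,-0.06,0],
    [0.06,-0.06,-0.25],
    [0.06,-0.06,-0.5],
    [-0.15,-0.06,-0.5],
    [-0.35,-0.06,-0.5],
    [-0.55,-0.06,-0.5],
    [-0.7,-0.06,-0.5]
  ],
  "angular": [
    [0,0,0],
    [0,0,0],
    [0,0,0],
    [0,0,0],
    [0,0,0],
    [0,0,0],
    [0,0,0],
    [0,0,0],
    [0,0,0],
    [0,0,0],
    [0,0,0],
    [0,0,0]
  ],
  "claw": [1,1,1,1,1,1,1,1,1,1,1,1]
}}

```text
t: 41.8
tcp_pos: [0.4683, -0.1209, 0.165]
ee_rot: [3.141, 0.0, 1.57]
wrist_force: [0.8, 0.3, 0.2]
width: 0.0001
grip_force: 0.0
```

Run:
```python
from h import *
im,d=snap('top'); s=studs(im,d); print(s,np.mean([(a+30)%60-30 for r,a,_ in s])); o=get_obs(); print(o['tcp_pos'])
P=cloud('top',d); hsv=cv2.cvtColor(im,cv2.COLOR_RGB2HSV)
m=np.zeros((480,640),np.uint8); m[205:240,385:425]=((hsv[...,1]>100)&(hsv[...,2]>120)&(hsv[...,0]>50)&(hsv[...,0]<75))[205:240,385:425]
vv,uu=np.where(m); zz=np.median(P[m>0][:,2]); print('btn',len(uu),zz,ray('top',uu.mean(),vv.mean(),zz))
im2,_=snap('scene')
a=cv2.resize(im[150:330,110:350],(400,300));b=cv2.resize(im2[130:310,270:510],(400,300)); 
cv2.imwrite('pics/c9.png',np.hstack([a,b])[:,:,::-1])
```

```text
[(np.float64(0.15), np.float64(59.7), 40), (np.float64(0.1517), np.float64(299.3), 35), (np.float64(0.1523), np.float64(239.7), 34), (np.float64(0.1505), np.float64(120.1), 40), (np.float64(0.1518), np.float64(179.9), 36)] -0.25999999999999945
[ 0.46801988 -0.1259933   0.16522227]
btn 186 0.0613759967778964 [ 0.61639231 -0.29541736  0.061376  ]
```

View pics/c9.png

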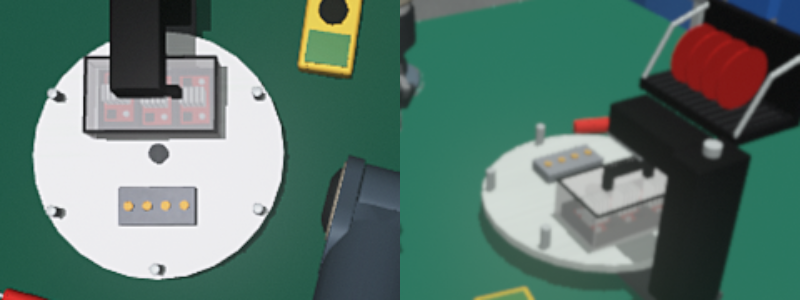

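The covered tray is at the back under the head, within 0.3°, and the cover is level. Pressing the button next.

Call:
{"api": "servo_tool", "payload": {
  "slide": [
    [-0.17,0.15,0],
    [-0.34,0.3,0],
    [-0.51,0.45,0],
    [-0.68,0.6,0],
    [-0.86,0.742,0],
    [-0.86,0.742,0.2],
    [-0.86,0.742,0.35],
    [-0.86,0.742,0.42],
    [-0.86,0.742,0.42]
  ],
  "angular": [
    [0,0,0],
    [0,0,0],
    [0,0,0],
    [0,0,0],
    [0,0,0],
    [0,0,0],
    [0,0,0],
    [0,0,0],
    [0,0,0]
  ],
  "claw": [1,1,1,1,1,1,1,1,1]
}}

```text
t: 42.8
tcp_pos: [0.6162, -0.2886, 0.0782]
ee_rot: [-3.137, -0.002, 1.573]
wrist_force: [-1.2, 0.3, 0.4]
width: -0.0002
grip_force: 0.0
```

Call:
{"api": "servo_tool", "payload": {
  "slide": [
    [-0.035,0,0.02],
    [-0.035,0,0.05],
    [-0.035,0,0.07],
    [-0.035,0,0.085],
    [-0.035,0,0.095],
    [-0.035,0,0.1],
    [-0.035,0,0.1]
  ],
  "angular": [
    [0,0,0],
    [0,0,0],
    [0,0,0],
    [0,0,0],
    [0,0,0],
    [0,0,0],
    [0,0,0]
  ],
  "claw": [1,1,1,1,1,1,1]
}}

```text
t: 43.5
tcp_pos: [0.6175, -0.2977, 0.0609]
ee_rot: [3.141, -0.0, 1.571]
wrist_force: [-0.9, 0.8, 2.7]
width: -0.0001
grip_force: 1.0
```

Call:
{"api": "servo_tool", "payload": {
  "slide": [
    [0,0,0.01],
    [0,0,0.02],
    [0,0,0.03],
    [0,0,0.03],
    [0,0,0.03]
  ],
  "angular": [
    [0,0,0],
    [0,0,0],
    [0,0,0],
    [0,0,0],
    [0,0,0]
  ],
  "claw": [1,1,1,1,1]
}}

```text
t: 44.0
tcp_pos: [0.6176, -0.2978, 0.0561]
ee_rot: [3.141, -0.001, 1.571]
wrist_force: [-3.9, 3.6, 10.8]
width: 0.0002
grip_force: 5.1
```

Call:
{"api": "servo_tool", "payload": {
  "slide": [
    [0,0,0.01],
    [0,0,0.015],
    [0,0,0.015],
    [0,0,0.015]
  ],
  "angular": [
    [0,0,0],
    [0,0,0],
    [0,0,0],
    [0,0,0]
  ],
  "claw": [1,1,1,1]
}}

```text
t: 44.4
tcp_pos: [0.6177, -0.2979, 0.0558]
ee_rot: [3.14, -0.001, 1.571]
wrist_force: [-7.7, 4.5, 24.2]
width: -0.0001
grip_force: 11.9
```

Call:
{"api": "servo_tool", "payload": {
  "slide": [
    [0,0,-0.05],
    [0,0,-0.2],
    [0,0,-0.4],
    [0,0,-0.6],
    [0,-0.3,-0.6],
    [0,-0.5,-0.6],
    [0,-0.5,-0.6]
  ],
  "angular": [
    [0,0,0],
    [0,0,0],
    [0,0,0],
    [0,0,0],
    [0,0,0],
    [0,0,0],
    [0,0,0]
  ],
  "claw": [1,1,1,1,1,1,1]
}}

```text
t: 45.1
tcp_pos: [0.5082, -0.2989, 0.1702]
ee_rot: [-3.134, -0.003, 1.564]
wrist_force: [-0.7, 0.5, -0.2]
width: -0.0
grip_force: 0.0
```

Run:
```python
from h import *
im,d=snap('top','t9.png'); s=studs(im,d); print(s,np.mean([(a+30)%60-30 for r,a,_ in s])); o=get_obs(); print(o['t'],o['tcp_pos'])
```

```text
[(np.float64(0.1498), np.float64(59.7), 41), (np.float64(0.1517), np.float64(299.3), 36), (np.float64(0.1525), np.float64(239.7), 36), (np.float64(0.1508), np.float64(120.1), 39), (np.float64(0.1518), np.float64(180.1), 37)] -0.2200000000000017
45.15 [ 0.51301617 -0.29864195  0.1710517 ]
```

View pics/t9.png

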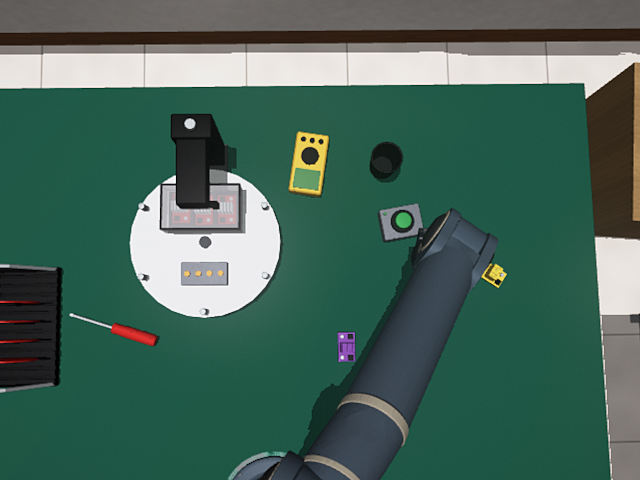

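The covered tray is under the head at (200,205). The button at (403,221) was pressed to its stop (24 N) and let go. The meter, pot and screwdriver have not moved.

```bash
python3 -c "
from workcell import job_done
print(job_done())"
```

```text
the job is handed in; nothing more can be done
None
```

The job is handed in at about 45 s: all three modules are loaded one to a compartment, the cover sits level, the tray is under the test head to within about 0.3°, and the button was pressed fully and released; the hand-in call gave no verdict.

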